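Get pins and thread out of the blocked drawer

TASK

A mending order needs pins and thread, but the rubber stamp and the ink pad stand in front of the half-open drawer and block it. Set both aside upright on the black rubber mat, pull the drawer open as far as it goes, and stand the pin tin from it in the wide compartment and the thread spool from it in the narrow compartment of the wooden tray. Then shut the drawer fully, and put the stamp and the ink pad back just where they stood, turned as they were.

Things in the scene. Friction and masses are not known exactly. Their poses are not given: they have to be found in the camera images.
- drawer_unit: Low wooden drawer unit, fixed, 154 x 280 mm, 78 mm high; origin under its centre, -x to the robot, where the drawer comes out. Drawer: floor top 16 mm above the counter, inside 125 mm front to back, 244 mm wide, walls up to 54 mm; front panel 12 mm thick, 270 mm wide, up to 69 mm above the counter, its outside at x = -87 mm when shut.
- drawer (a joint): How far the drawer is out along the unit's -x, in m: 0 shut, 0.140 fully open against its stop. It starts half open, at 0.050 to 0.062, slides with about 1 N of friction and stays where it is left.
- drawer_knob (a point): Centre of the grip of the drawer's round steel knob (25 mm thick, axis along the unit's x), to be pinched from its sides: mid-panel, 25 mm in front of the panel, 40 mm above the counter; moves with the drawer. The knob ends 10 mm further out; its neck behind is 11 mm thick.
- sewing_tray: Low beech tray, fixed, 150 mm (x) x 126 mm (y), floor 3 mm thick, rims 12 mm high, 4 mm thick. A cross wall at x = -22 mm parts the wide compartment (x -20 to +71 mm, centre +25 mm) from the narrow one (x -71 to -24 mm, centre -47 mm); both are 118 mm along y, which leaves room for fingers there. Origin under its centre; +x roughly away from the robot.
- counter_mat: Thin black rubber counter mat, fixed, 150 mm (its x) x 190 mm (its y); surface 3 mm above the counter, 4 mm at its rim. Origin under its centre. (A tall steel hook stand, fixed, rises from the counter to the left of the drawer unit: keep the whole arm clear of it.)
- rubber_stamp: Rubber stamp standing on its wooden foot, 67 mm high: foot 24 mm (x) x 40 mm (y) and 18 mm high, black handle knob 26 mm across from 36 to 67 mm height, to be grasped there; 50 g. Origin under its centre. Stands in front of the drawer, to one side of the knob, its foot's length (y) along the unit's y, give or take 0.15 rad.
- ink_pad: Flat blue and white tin ink pad, closed, 58 mm (x) x 92 mm (y) x 17 mm high, 70 g; origin under its centre. Grasp across the 58 mm. Stands in front of the drawer, on the other side of the knob, with its length (y) along the unit's x, give or take 0.12 rad.
- pin_tin: Round green pin tin with a white foot, 60 mm across and 21 mm high, 50 g; origin under its centre. It stands in the drawer, to one side, at first partly under the unit's top.
- thread_spool: Spool of plain white thread, 29 mm across and 47 mm high, standing upright, 30 g; origin under its centre. It stands in the drawer, on the other side, at first partly under the unit's top.
Things that resemble listed ones, but are neither listed nor needed, are in the scene too. Of the things that look like the pin_tin, the smaller one is meant.

How it is judged (in metres and radians):
On the way, in this order (a step that is already met when the one before it is completed fails the run):
1. the stamp and the ink pad stand released on the rubber mat, the drawer not yet pulled further out (x of rubber_stamp in the frame of counter_mat between -0.07 and 0.07 m and y of rubber_stamp in the frame of counter_mat between -0.09 and 0.09 m and height (world z) of each of rubber_stamp, ink_pad below 0.006 m and angle between each of rubber_stamp, ink_pad's own z axis and vertical below 0.15 rad and contact force between each of rubber_stamp, ink_pad and the fingers below 0.3 N and x of ink_pad in the frame of counter_mat between -0.07 and 0.07 m and y of ink_pad in the frame of counter_mat between -0.09 and 0.09 m and value of joint drawer below 0.08 m), for 0.2 s.
2. the drawer is pulled wide open while both stand on the mat (x of rubber_stamp in the frame of counter_mat between -0.07 and 0.07 m and y of rubber_stamp in the frame of counter_mat between -0.09 and 0.09 m and height (world z) of each of rubber_stamp, ink_pad below 0.006 m and angle between each of rubber_stamp, ink_pad's own z axis and vertical below 0.15 rad and contact force between each of rubber_stamp, ink_pad and the fingers below 0.3 N and x of ink_pad in the frame of counter_mat between -0.07 and 0.07 m and y of ink_pad in the frame of counter_mat between -0.09 and 0.09 m and value of joint drawer above 0.125 m), for 0.2 s.
3. the pin tin stands in the wide compartment and the spool in the narrow one, both released (x of pin_tin in the frame of sewing_tray between 0.005 and 0.046 m and y of pin_tin in the frame of sewing_tray between -0.032 and 0.032 m and height (world z) of each of pin_tin, thread_spool below 0.007 m and angle between each of pin_tin, thread_spool's own z axis and vertical below 0.1 rad and linear speed of each of pin_tin, thread_spool below 0.02 m/s and x of thread_spool in the frame of sewing_tray between -0.06 and -0.034 m and y of thread_spool in the frame of sewing_tray between -0.045 and 0.045 m and contact force between each of pin_tin, thread_spool and the fingers below 0.3 N), for 0.2 s.
4. the drawer is fully shut while the stamp and the ink pad still stand on the mat (x of rubber_stamp in the frame of counter_mat between -0.07 and 0.07 m and y of rubber_stamp in the frame of counter_mat between -0.09 and 0.09 m and height (world z) of each of rubber_stamp, ink_pad below 0.006 m and angle between each of rubber_stamp, ink_pad's own z axis and vertical below 0.15 rad and contact force between each of rubber_stamp, ink_pad and the fingers below 0.3 N and x of ink_pad in the frame of counter_mat between -0.07 and 0.07 m and y of ink_pad in the frame of counter_mat between -0.09 and 0.09 m and value of joint drawer below 0.005 m), for 0.2 s.
At the end, for the whole second after the job is handed in: Tin flat in the wide compartment, spool upright in the narrow one, both on the floor; drawer shut within 5 mm; stamp and ink pad upright within 15 mm of where each stood, the pad's length front to back and the stamp's foot across within 0.35 rad of the unit's axes; all released and at rest (x of pin_tin in the frame of sewing_tray between 0.005 and 0.046 m and y of pin_tin in the frame of sewing_tray between -0.032 and 0.032 m and height (world z) of each of pin_tin, thread_spool below 0.007 m and angle between each of pin_tin, thread_spool, rubber_stamp, ink_pad's own z axis and vertical below 0.1 rad and linear speed of each of pin_tin, thread_spool, rubber_stamp, ink_pad below 0.02 m/s and x of thread_spool in the frame of sewing_tray between -0.06 and -0.034 m and y of thread_spool in the frame of sewing_tray between -0.045 and 0.045 m and distance of each of rubber_stamp, ink_pad from where it was at the start of the episode below 0.015 m and angle between the y axis of rubber_stamp and the y axis of drawer_unit, either way round below 0.35 rad and angle between the y axis of ink_pad and the x axis of drawer_unit, either way round below 0.35 rad and value of joint drawer below 0.005 m); the robot touches nothing.
It also fails if it takes over 138 s, if anything falls off the work surface, if the arm or the gripper's body presses on something with over 40 N, if the wrist force passes 120 N, or if a joint passes its speed limit or range.

ROBOT

A 6-joint arm with a two-finger parallel gripper is mounted at the origin on a cart in front of the work surface, level with it; the furniture and walls round the work are solid. World frame = base frame: x ahead of the robot, y to its left, z up, the work surface at z = 0. Lengths are in m, angles in degrees, forces in N, time in s.
With the tool pointing down it reaches from about 0.3 to 0.75 m from the base axis. Payload 8.5 kg.
Tool frame: the origin (TCP) lies between the finger pads; the fingertips stand 14 mm ahead of it and the grasp point (between the pads) lies 5 mm behind it; z points along the fingers, y is the line along which they close (so a half turn about z gives the same grasp; the last joint's range is limited). The gripper opens to 88 mm and grips with 3 to 60 N. Pads are 18 mm wide; open, the fingers measure 123 mm over their backs; the gripper's body (75 mm by 187 mm) begins 45 mm behind the grasp point.
Start: joints at [-86.075, 21.807, 74.336, -0, 83.858, -12.336], TCP at [0.154, -0.528, 0.253] pointing down, gripper open.
Joint ranges: [-178.18, 178.18], [-50.72, 133.34], [12.68, 142.11], [-81.47, 261.47], [9.98, 163.14], [-165.26, 165.26]. Speed limits (degrees/s): [136.94, 136.94, 180, 180, 180, 180].

INTERFACE

Orientations are given as [roll, pitch, yaw] about the fixed x, y, z axes, in that order (R = Rz(yaw) Ry(pitch) Rx(roll)).
In Python, from workcell import ctrl, viewer, sign_off, outline_of gives the robot as it stands. The module is installed in compiled form; this text tells all that it offers.
- The arm moves only by the shell command python3 -m handwheel FILE [FORCE], which reads ROWS from the file FILE. ROWS is a JSON list that holds a single list of rows (three levels of brackets), with 1 to 5 rows, each of 5 numbers: dx, dy, dz in shares of 0.5 m (1.0 is 0.5 m), then a turn about the tool's z in shares of 90 degrees (1.0 is 90 degrees), then the finger opening in m; each row shifts and turns the commanded pose from where the row before left it, along the tool's axes as they then stand; what a row does not reach is not made up. A row lasts 1/12 s, in which the tool goes at most 0.0417 m and 7.16 degrees, less where a joint would pass 70% of its speed; a pose out of reach is approached as far as the arm can. The fingers move at their own pace and stop on an object; FORCE is the grip in N (left out, the last holds). Time passes only in rows, so rows that do not move let the fingers close. It prints the time, the measured TCP pose, the force, the opening and the grip force at its end. Input that does not fit is refused with a message, and nothing moves.
- ctrl.get_obs(): the state, without advancing time (a new reading comes with each control period).
- viewer.snapshot(name): name is "scene" or "top" or "wrist"; returns a dict with "img" (384x512x3 uint8, red, green, blue), "range_z" (384x512 float32, m along the optical axis (not along the pixel's ray), 0 where there is no reading), "fx", "fy", "cx", "cy" (pixels), "world_to_cam" (4x4, takes a point from world to camera coordinates); the wrist camera has in their place "hand_eye" (4x4, takes a point from camera to tool coordinates, whose origin is the TCP and whose axes are the flange's). Camera axes: x right, y down, z forward; pixel columns grow to the right and rows downward; lengths in m; the calibration is good to about 2 mm. A picture is of the moment at which its call begins: read the wrist's pose just before it.
- sign_off(): hands the job in; it is judged then, once.
Trained networks look in the newest picture that a camera, given by its name, has taken for a name from the list of things; names that differ only in an ending like _2 or _b are one class to them, and where a whole thing is asked for, a point or a joint stands for the part that bears it (a point fixed in the world has none). Each returns a list of dicts, best first, with "score" (0 to 1); they miss things now and then, are a little off and sometimes report something else, mostly with a low value. They report only what shows in the picture. A call takes as long as a camera call. They do not tell look-alikes from the thing itself.
- outline_of(name, camera): "pixels" (384x512 bool, what is visible of it) and "point" ([column, row] in pixels, amid what is visible of it).
The state is a dict: "time": time; "joints": joint angles; "joint_vel": joint speeds; "tau": joint torques, N m; "tcp_pos": TCP position; "tcp_rot": TCP orientation; "contact_force": force on the tool from outside, world axes, zero at the start; "moment": the same for the moment, N m; "width": finger opening in m; "grip_force": force on a finger pad.
Only numpy, scipy, OpenCV 4.12 (cv2) and the standard library are available. Lean on these libraries where they do the work, as an engineer would, in place of code of your own. Each camera call takes 0.05 s, during which the arm holds its last target. There are 200 camera calls.

## Working session

There is one attempt and no reset: what is moved stays moved. The work goes in short steps, Python scripts to look and compute and a shell command to move; the robot and the scene stay as the last step left them, time stands still between calls to the robot, and variables do not carry over. Pictures are saved under pics/ and viewed, at most 14 in all, crops included, and the job is handed in when it is done.

```bash
mkdir -p pics; cat > h.py <<'E'
import numpy as np, cv2
from workcell import ctrl, viewer, outline_of
from scipy.spatial.transform import Rotation as R
def snap(c,name=None):
    o=ctrl.get_obs(); s=viewer.snapshot(c)
    if c=='wrist':
        T=np.eye(4);T[:3,:3]=R.from_euler('xyz',o['tcp_rot'],degrees=True).as_matrix();T[:3,3]=o['tcp_pos']
        s['c2w']=T@s['hand_eye']
    else: s['c2w']=np.linalg.inv(s['world_to_cam'])
    z=s['range_z'];v,u=np.mgrid[:384,:512]
    P=np.stack([(u-s['cx'])/s['fx']*z,(v-s['cy'])/s['fy']*z,z],-1)
    s['xyz']=P@s['c2w'][:3,:3].T+s['c2w'][:3,3]; s['xyz'][z==0]=np.nan
    if name: cv2.imwrite(f'pics/{name}.png',s['img'][:,:,::-1])
    return s
def info(s,name,cam,zmin=-1,zmax=2):
    for d in outline_of(name,cam)[:4]:
        m=d['pixels']; p=s['xyz'][m]; p=p[~np.isnan(p[:,0])]; p=p[(p[:,2]>zmin)&(p[:,2]<zmax)]
        if len(p)<10: print(name,d['score'],d['point'],'few');continue
        zt=np.percentile(p[:,2],95); t=p[p[:,2]>zt-.006]
        r=cv2.minAreaRect((t[:,:2]*1000).astype(np.float32))
        print(name,'%.2f'%d['score'],np.round(d['point']),len(p),'ztop %.3f'%zt,'rect c',np.round(r[0],1),'size',np.round(r[1],1),'ang %.1f'%r[2],'med',np.round(np.median(t,0),3))
E
python3 - <<'E'
from h import *
o=ctrl.get_obs();print(o)
for c in('top','scene'):
    s=snap(c,c+'0')
    print(c, s['fx'],np.round(s['c2w'],3).tolist())
    for n in 'drawer_unit drawer_knob sewing_tray counter_mat rubber_stamp ink_pad pin_tin thread_spool'.split(): info(s,n,c)
E
```

```text
{'time': 0.0, 'joints': array([-8.60780375e+01,  2.18403045e+01,  7.43847767e+01,  2.36947669e-04,
        8.38583792e+01, -1.23332660e+01]), 'joint_vel': array([ 0.03276496,  0.01440051, -0.01753776,  0.07180507,  0.13283347,
       -0.06148299]), 'tau': array([-1.97925307e-03, -4.37935889e+01, -2.24560779e+01,  7.12738372e-02,
        3.52976611e-02, -1.01461990e-04]), 'tcp_pos': array([ 0.15395752, -0.52773687,  0.25214405]), 'tcp_rot': array([-1.79918516e+02, -1.80570460e-02,  1.62551902e+01]), 'contact_force': array([ 0.03113904,  0.12857774, -0.30274845]), 'moment': array([-0.0199924 , -0.02503034, -0.01677019]), 'grip_force': 0.0, 'width': 0.08825914410101499}
top 475.10923489993166 [[0.062, -0.972, 0.227, 0.362], [-0.998, -0.061, 0.013, -0.194], [0.001, -0.227, -0.974, 0.929], [0.0, 0.0, 0.0, 1.0]]
drawer_unit 0.88 [204. 122.] 15604 ztop 0.080 rect c [698.  -64.8] size [217.5 278.7] ang 4.2 med [ 0.726 -0.063  0.078]
drawer_knob 0.88 [207. 169.] 4938 ztop 0.069 rect c [588.9 -73.9] size [ 13.  266.3] ang 4.4 med [ 0.588 -0.074  0.068]
sewing_tray 0.69 [321. 302.] 5456 ztop 0.
[... 1892 characters left out ...]
ber_stamp 0.74 [243. 200.] 258 ztop 0.065 rect c [ 527.4 -155.1] size [23.8 19.4] ang 33.0 med [ 0.526 -0.157  0.064]
ink_pad 0.55 [210. 174.] 593 ztop 0.019 rect c [509.8 -10. ] size [93.  60.4] ang 6.8 med [ 0.508 -0.013  0.017]
pin_tin 0.91 [172. 199.] 765 ztop 0.030 rect c [381.  -73.8] size [75.8 80.3] ang 54.8 med [ 0.38  -0.077  0.028]
pin_tin 0.59 [260. 157.] 278 ztop 0.038 rect c [641.  -20.7] size [56.1 56.4] ang 61.5 med [ 0.64  -0.024  0.036]
thread_spool 0.62 [276. 173.] 159 ztop 0.063 rect c [ 647.7 -126.5] size [23.6 20.5] ang 59.9 med [ 0.647 -0.13   0.062]
thread_spool 0.39 [261. 169.] 2317 ztop 0.068 rect c [611.2 -75. ] size [ 58.7 267.4] ang 4.3 med [ 0.589 -0.099  0.067]
```

```bash
ls pics
```

```text
scene0.png
top0.png
```

View pics/top0.png

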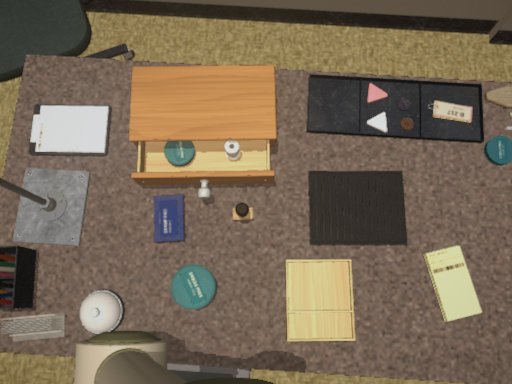

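View pics/scene0.png

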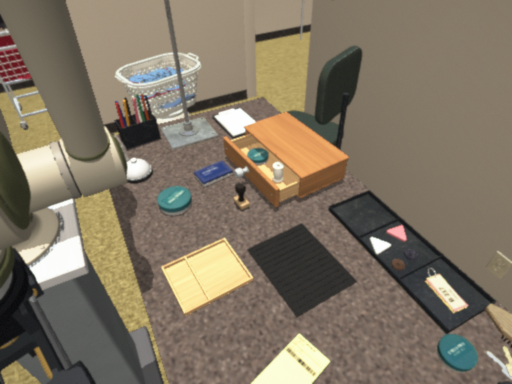

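Candidates for the pin tin (top view) are (179,151) in the drawer at about 58 mm, (194,286) on the counter at 80 mm, and (499,150) far right. The one in the drawer is the match. The spool is at (233,150), stamp at (242,212), pad at (169,218), knob at (204,188), tray at (320,300) and mat at (357,207). The hook stand is at (50,205). Next I move above the drawer for a close wrist view.

The rows are not in the units I measure in: shifts go in shares of 0.5 m and turns go in shares of 90 degrees. I convert before sending: -0.025 m is -0.05, 0.024 m is 0.048, 6 degrees is 0.0667.

```bash
echo '[[[0.048, -0.05, 0, 0.0667, 0.088], [0.048, -0.05, 0, 0.0667, 0.088], [0.048, -0.05, 0, 0, 0.088], [0.048, -0.05, 0, 0, 0.088], [0.048, -0.05, 0, 0, 0.088]]]' > next.json && python3 -m handwheel next.json
echo '[[[0.048, -0.05, 0, 0, 0.088], [0.048, -0.05, 0, 0, 0.088], [0.048, -0.05, 0, 0, 0.088], [0.048, -0.05, 0, 0, 0.088], [0.048, -0.05, 0, 0, 0.088]]]' > next.json && python3 -m handwheel next.json
echo '[[[0.048, -0.05, 0, 0, 0.088], [0.048, -0.05, 0, 0, 0.088], [0.048, -0.05, 0, 0, 0.088], [0.048, -0.05, 0, 0, 0.088], [0, 0, 0, 0, 0.088]]]' > next.json && python3 -m handwheel next.json
cat >> h.py <<'E'
def go(x,y,z,yaw=None):
    o=ctrl.get_obs(); M=R.from_euler('xyz',o['tcp_rot'],degrees=True).as_matrix()
    M0=R.from_euler('xyz',[180,0,o['tcp_rot'][2]],degrees=True).as_matrix()
    print('tool d',np.round(M0.T@(np.array([x,y,z])-o['tcp_pos']),4), 'turn %.1f'%(o['tcp_rot'][2]-yaw if yaw is not None else 0),'t %.1f'%o['time'])
E
python3 - <<'E'
from h import *
s=snap('wrist','w1')
print(np.round(s['c2w'],3).tolist(),s['fx'], ctrl.get_obs()['tcp_pos'],ctrl.get_obs()['tcp_rot'])
for n in 'drawer_unit drawer_knob rubber_stamp ink_pad pin_tin thread_spool'.split(): info(s,n,'wrist')
info(s,'rubber_stamp','wrist',0.01,0.03)
E
```

```text
time: 1.32
tcp_pos: [0.2561, -0.3869, 0.2529]
tcp_rot: [180.0, -0.0, 4.2]
contact_force: [0.7, -1.1, -0.3]
width: 0.0882
grip_force: 0.0
time: 1.73
tcp_pos: [0.3666, -0.2532, 0.2529]
tcp_rot: [180.0, -0.0, 4.2]
contact_force: [0.0, -1.0, 0.2]
width: 0.0877
grip_force: 0.0
time: 2.15
tcp_pos: [0.4564, -0.1439, 0.2528]
tcp_rot: [-180.0, -0.1, 4.5]
contact_force: [0.1, -0.0, -0.2]
width: 0.0881
grip_force: 0.0
[[0.08, -0.957, -0.279, 0.529], [-0.997, -0.077, -0.022, -0.138], [-0.001, 0.28, -0.96, 0.384], [0.0, 0.0, 0.0, 1.0]] 294.73727768222847 [ 0.45522489 -0.14578267  0.25270123] [-1.79993571e+02 -1.19295878e-02  4.51400619e+00]
drawer_unit 0.67 [202.  26.] 12195 ztop 0.069 rect c [588.6 -73.8] size [ 12.1 269.2] ang 4.5 med [ 0.588 -0.074  0.068]
drawer_unit 0.56 [153.   6.] 340 ztop 0.036 rect c [616.7 -22.3] size [ 7.4 37.2] ang 6.1 med [ 0.617 -0.022  0.035]
drawer_knob 0.85 [202.  27.] 12406 ztop 0.068 rect c [588.6 -73.8] size [ 12.1 269.2] ang 4.5 med [ 0.588 -0.074  0.068]
rubber_stamp 0.88 [268. 101.] 719 ztop 0.066 rect c [ 527.4 -151.2] size [22.1 22.4] ang 43.8 med [ 0.528 -0.151  0.065]
ink_pad 0.92 [147. 104.] 3838 ztop 0.018 rect c [510.3  -8.7] size [92.  58.3] ang 7.6 med [ 0.513 -0.009  0.017]
pin_tin 0.63 [196. 207.] 3165 ztop 0.029 rect c [393.3 -82.3] size [ 82.6 115.3] ang 40.8 med [ 0.385 -0.07   0.028]
pin_tin 0.58 [156.   4.] 326 ztop 0.037 rect c [616.7 -22.5] size [ 7.4 36.8] ang 6.1 med [ 0.617 -0.022  0.035]
rubber_stamp 0.88 [268. 101.] 240 ztop 0.019 rect c [ 527.6 -151.2] size [23.4 39. ] ang 6.9 med [ 0.527 -0.139  0.018]
```

View pics/w1.png

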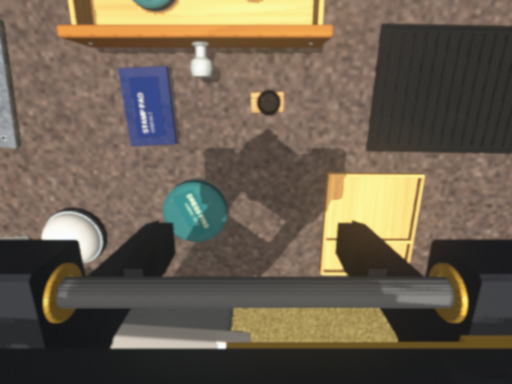

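The wrist view shows the pad at (147,104), the stamp at (268,102), the knob at (202,62), the 80 mm decoy at (196,210), and the drawer tin just showing at (155,3). Next I grasp the stamp.

Converted, 0.03 m is 0.06, 0.0239 m is 0.0478.

```bash
echo '[[[0.0478, 0.0074, 0.06, 0, 0.052], [0.0478, 0.0074, 0.06, 0, 0.052], [0.0478, 0.0072, 0.06, 0, 0.052], [0, 0, 0.04, 0, 0.052], [0, 0, 0, 0, 0.052]]]' > next.json && python3 -m handwheel next.json
python3 - <<'E'
from h import *
go(.5275,-.1512,.049,4.5)
E
```

```text
time: 2.97
tcp_pos: [0.5252, -0.1533, 0.1386]
tcp_rot: [-179.8, 0.4, 4.2]
contact_force: [-0.5, -0.4, -0.2]
width: 0.0565
grip_force: 0.0
tool d [ 0.0025 -0.002   0.0896] turn -0.3 t 3.0
```

Converted, 0.032 m is 0.064, 0.0256 m is 0.0512.

```bash
echo '[[[0.002, -0.002, 0.064, 0, 0.052], [0.002, 0, 0.064, 0, 0.052], [0, 0, 0.0512, 0, 0.052], [0, 0, 0, 0, 0.052]]]' > next.json && python3 -m handwheel next.json
python3 - <<'E'
from h import *
go(.5275,-.1512,.049,4.5)
E
```

```text
time: 3.3
tcp_pos: [0.5264, -0.1521, 0.0506]
tcp_rot: [-179.8, 0.3, 4.2]
contact_force: [-0.5, 1.0, -0.0]
width: 0.0518
grip_force: 0.0
tool d [ 0.0012 -0.0008  0.0016] turn -0.3 t 3.3
```

Converted, -0.04 m is -0.08, -0.03 m is -0.06.

```bash
echo '[[[0, 0, 0, 0, 0.01], [0, 0, 0, 0, 0.01], [0, 0, 0, 0, 0.01], [0, 0, 0, 0, 0.01], [0, 0, 0, 0, 0.01]]]' > next.json && python3 -m handwheel next.json 12
echo '[[[0, 0, -0.06, 0, 0.01], [0, 0, -0.08, 0, 0.01], [0, 0, -0.04, 0, 0.01], [0, 0, 0, 0, 0.01]]]' > next.json && python3 -m handwheel next.json
python3 - <<'E'
from h import *
s=snap('top')
info(s,'counter_mat','top'); info(s,'sewing_tray','top')
m=np.array([.5575,-.3775]);a=np.deg2rad(4);M=np.array([[np.cos(a),-np.sin(a)],[np.sin(a),np.cos(a)]])
p=m+M@[-.05,-.06];print(p);go(*p,.0535,4.5)
p=m+M@[.015,.05];print(p)
E
```

```text
time: 3.72
tcp_pos: [0.5289, -0.1525, 0.0546]
tcp_rot: [179.9, -0.1, 4.3]
contact_force: [-0.5, 1.3, 6.6]
width: 0.0247
grip_force: 12.0
time: 4.05
tcp_pos: [0.53, -0.1531, 0.1482]
tcp_rot: [179.7, -0.4, 4.3]
contact_force: [1.1, -1.2, -1.0]
width: 0.0244
grip_force: 12.3
counter_mat 0.58 [355. 206.] 7073 ztop 0.006 rect c [ 557.7 -376.1] size [149.2 192.3] ang 3.4 med [ 0.556 -0.377  0.003]
counter_mat 0.52 [148. 157.] 402 ztop 0.054 rect c [591.6  -7.8] size [164.2  38.4] ang 61.3 med [0.608 0.051 0.052]
sewing_tray 0.83 [317. 305.] 5356 ztop 0.012 rect c [ 373.4 -307.6] size [149.1 126.4] ang 3.9 med [ 0.354 -0.306  0.011]
[ 0.51180719 -0.44084167]
tool d [-0.0375  0.2868  0.0891] turn -0.2 t 4.2
[ 0.56897564 -0.32657545]
```

Converted, 0.04 m is 0.08, -0.007 m is -0.014.

```bash
echo '[[[-0.014, 0.08, 0, 0, 0.01], [-0.014, 0.08, 0, 0, 0.01], [-0.012, 0.08, 0, 0, 0.01], [-0.012, 0.08, 0, 0, 0.01], [-0.012, 0.08, 0, 0, 0.01]]]' > next.json && python3 -m handwheel next.json
echo '[[[-0.01, 0.08, 0, 0, 0.01], [0, 0.08, 0, 0, 0.01], [0, 0.0136, 0.04, 0, 0.01], [0, 0, 0, 0, 0.01], [0, 0, 0, 0, 0.01]]]' > next.json && python3 -m handwheel next.json
python3 - <<'E'
from h import *
go(.5118,-.4408,.0535,4.5)
s=snap('scene','s2'); info(s,'rubber_stamp','scene');info(s,'rubber_stamp','scene',-1,.1)
for d in outline_of('rubber_stamp','scene')[:1]:
    p=s['xyz'][d['pixels']];print(np.nanpercentile(p[:,2],[0,2,10,50,90,100]))
i=s['img'][150:350,200:400,::-1];cv2.imwrite('pics/s2c.png',cv2.resize(i,(600,600),interpolation=3))
E
```

```text
time: 4.62
tcp_pos: [0.5104, -0.3556, 0.1413]
tcp_rot: [-179.9, 0.1, 4.3]
contact_force: [0.9, -0.8, -0.5]
width: 0.0247
grip_force: 12.3
time: 5.03
tcp_pos: [0.5119, -0.4401, 0.1205]
tcp_rot: [-179.7, 0.2, 4.2]
contact_force: [-0.7, 1.0, 0.7]
width: 0.0247
grip_force: 12.3
tool d [-0.0002  0.0007  0.067 ] turn -0.3 t 5.0
rubber_stamp 0.74 [301. 274.] 369 ztop 0.125 rect c [ 496.2 -454.2] size [40.7 13.2] ang 61.4 med [ 0.501 -0.445  0.125]
rubber_stamp 0.74 [301. 274.] 294 ztop 0.091 rect c [ 505.4 -437.7] size [11.3 30.9] ang 5.2 med [ 0.506 -0.443  0.09 ]
[0.00112671 0.00332109 0.07007127 0.08326388 0.12119361 0.1754741 ]
```

View pics/s2c.png

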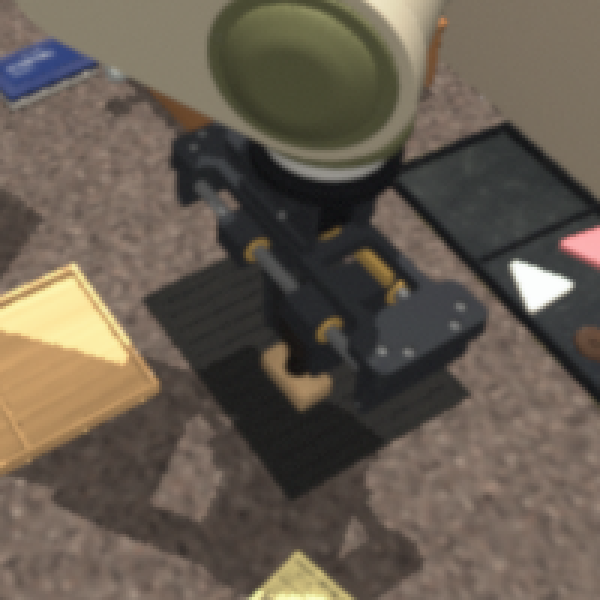

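The crop shows the stamp hanging level over the mat, foot at about (295,375). Lowering it.

Converted, 0.03 m is 0.06, 0.025 m is 0.05.

```bash
echo '[[[0, 0, 0.06, 0, 0.01], [0, 0, 0.05, 0, 0.01], [0, 0, 0.02, 0, 0.01], [0, 0, 0.004, 0, 0.01], [0, 0, 0, 0, 0.01]]]' > next.json && python3 -m handwheel next.json
echo '[[[0, 0, 0.004, 0, 0.01], [0, 0, 0, 0, 0.01]]]' > next.json && python3 -m handwheel next.json
```

```text
time: 5.65
tcp_pos: [0.5131, -0.4405, 0.0566]
tcp_rot: [180.0, -0.0, 4.3]
contact_force: [-0.6, 0.2, 0.4]
width: 0.024
grip_force: 12.0
time: 5.82
tcp_pos: [0.5132, -0.4412, 0.0552]
tcp_rot: [179.9, -0.1, 4.3]
contact_force: [1.7, -0.1, 0.6]
width: 0.0243
grip_force: 11.9
```

Converted, 0.002 m is 0.004.

```bash
echo '[[[0, 0, 0, 0, 0.01], [0, 0, 0, 0, 0.01], [0, 0, 0, 0, 0.01]]]' > next.json && python3 -m handwheel next.json
echo '[[[0, 0, 0.004, 0, 0.01], [0, 0, 0, 0, 0.01], [0, 0, 0, 0, 0.01]]]' > next.json && python3 -m handwheel next.json
echo '[[[0, 0, 0.004, 0, 0.01], [0, 0, 0, 0, 0.01], [0, 0, 0, 0, 0.01]]]' > next.json && python3 -m handwheel next.json
```

```text
time: 6.07
tcp_pos: [0.5131, -0.4412, 0.055]
tcp_rot: [179.9, -0.1, 4.3]
contact_force: [1.4, 1.7, 6.3]
width: 0.0245
grip_force: 11.8
time: 6.32
tcp_pos: [0.5133, -0.4411, 0.0539]
tcp_rot: [179.9, -0.1, 4.3]
contact_force: [-0.5, 3.9, 11.7]
width: 0.0243
grip_force: 11.6
time: 6.57
tcp_pos: [0.5134, -0.441, 0.0523]
tcp_rot: [179.9, -0.1, 4.3]
contact_force: [-0.7, 5.5, 12.9]
width: 0.0238
grip_force: 11.5
```

Converted, -0.04 m is -0.08, -0.03 m is -0.06.

```bash
echo '[[[0, 0, -0.006, 0, 0.052], [0, 0, 0, 0, 0.052], [0, 0, 0, 0, 0.052], [0, 0, -0.06, 0, 0.052], [0, 0, -0.08, 0, 0.06]]]' > next.json && python3 -m handwheel next.json
echo '[[[0, 0, -0.08, 0, 0.088], [-0.004, -0.08, 0, 0, 0.088], [-0.004, -0.08, 0, 0, 0.088], [-0.004, -0.08, 0, 0, 0.088], [-0.004, -0.08, 0, 0, 0.088]]]' > next.json && python3 -m handwheel next.json
python3 - <<'E'
from h import *
s=snap('top')
info(s,'rubber_stamp','top');info(s,'rubber_stamp','top',.01,.03)
go(.5004,-.0098,.12,7.6)
E
```

```text
time: 6.98
tcp_pos: [0.5115, -0.4399, 0.12]
tcp_rot: [-179.6, 0.3, 4.2]
contact_force: [0.3, -1.0, 0.0]
width: 0.055
grip_force: 0.0
time: 7.4
tcp_pos: [0.4921, -0.2805, 0.1628]
tcp_rot: [-180.0, 0.0, 4.2]
contact_force: [0.7, 0.5, -0.3]
width: 0.0873
grip_force: 0.0
rubber_stamp 0.73 [400. 231.] 134 ztop 0.070 rect c [ 510.4 -442.4] size [15.3 23.4] ang 59.2 med [ 0.509 -0.441  0.068]
rubber_stamp 0.73 [400. 231.] 25 ztop 0.024 rect c [ 503.2 -447.9] size [ 4.  19.6] ang 4.0 med [ 0.503 -0.446  0.022]
tool d [ 0.0285 -0.2687  0.0433] turn -3.2 t 7.5
```

Converted, -0.04 m is -0.08, 0.004 m is 0.008.

```bash
echo '[[[0.008, -0.08, 0, 0, 0.088], [0.008, -0.08, 0, 0, 0.088], [0.008, -0.08, 0, 0, 0.088], [0.008, -0.08, 0, 0, 0.088], [0.008, -0.08, 0, 0, 0.088]]]' > next.json && python3 -m handwheel next.json
echo '[[[0.008, -0.072, 0, 0, 0.088], [0.008, -0.0654, 0, -0.0367, 0.088], [0, 0, 0.04, 0, 0.088], [0, 0, 0.04, 0, 0.088], [0, 0, 0, 0, 0.088]]]' > next.json && python3 -m handwheel next.json
python3 - <<'E'
from h import *
s=snap('wrist')
info(s,'ink_pad','wrist')
go(.5004,-.0098,.017,7.6)
E
```

```text
time: 7.97
tcp_pos: [0.4983, -0.0807, 0.1629]
tcp_rot: [180.0, -0.0, 4.2]
contact_force: [0.9, -0.5, 0.3]
width: 0.0879
grip_force: 0.0
time: 8.38
tcp_pos: [0.5002, -0.0122, 0.1202]
tcp_rot: [-179.9, 0.3, 7.6]
contact_force: [-0.8, 0.0, -0.7]
width: 0.0877
grip_force: 0.0
ink_pad 0.79 [255. 173.] 7492 ztop 0.018 rect c [510.6  -8.1] size [91.6 58.1] ang 7.2 med [ 0.515 -0.008  0.017]
tool d [-0.0006 -0.0032  0.106 ] turn -0.1 t 8.5
```

Converted, 0.035 m is 0.07, 0.025 m is 0.05.

```bash
echo '[[[0, -0.005, 0.07, 0, 0.088], [0, 0, 0.07, 0, 0.088], [0, 0, 0.05, 0, 0.088], [0, 0, 0.015, 0, 0.088], [0, 0, 0, 0, 0.088]]]' > next.json && python3 -m handwheel next.json
echo '[[[0, 0, 0, 0, 0.088], [0, 0, 0, 0, 0.088]]]' > next.json && python3 -m handwheel next.json
```

```text
time: 8.9
tcp_pos: [0.5007, -0.0103, 0.0201]
tcp_rot: [-180.0, 0.1, 7.5]
contact_force: [-0.7, 0.5, 0.5]
width: 0.0885
grip_force: 0.0
time: 9.07
tcp_pos: [0.5017, -0.0101, 0.0224]
tcp_rot: [179.9, -0.2, 7.5]
contact_force: [-0.5, 0.4, 0.3]
width: 0.088
grip_force: 0.0
```

Converted, 0.005 m is 0.01.

```bash
echo '[[[0, 0, 0.01, 0, 0.088], [0, 0, 0, 0, 0.088], [0, 0, 0, 0, 0.04], [0, 0, 0, 0, 0.04], [0, 0, 0, 0, 0.04]]]' > next.json && python3 -m handwheel next.json 20
echo '[[[0, 0, 0, 0, 0.04], [0, 0, 0, 0, 0.04]]]' > next.json && python3 -m handwheel next.json
echo '[[[0, 0, -0.06, 0, 0.04], [0, 0, -0.08, 0, 0.04], [0, 0, -0.02, 0, 0.04], [0, 0, 0, 0, 0.04], [0, 0, 0, 0, 0.04]]]' > next.json && python3 -m handwheel next.json
python3 - <<'E'
from h import *
s=snap('scene')
info(s,'ink_pad','scene')
go(.5690,-.3266,.10,4.5)
E
```

```text
time: 9.48
tcp_pos: [0.5006, -0.0096, 0.0159]
tcp_rot: [180.0, -0.0, 7.6]
contact_force: [-0.2, -0.1, -0.8]
width: 0.0703
grip_force: 0.0
time: 9.65
tcp_pos: [0.5006, -0.0096, 0.0157]
tcp_rot: [180.0, -0.0, 7.6]
contact_force: [0.5, -0.5, 0.6]
width: 0.058
grip_force: 20.0
time: 10.07
tcp_pos: [0.5003, -0.0095, 0.0955]
tcp_rot: [180.0, -0.0, 7.6]
contact_force: [0.5, 0.4, -0.5]
width: 0.0575
grip_force: 20.0
ink_pad 0.88 [201. 150.] 372 ztop 0.099 rect c [513.  -36.6] size [ 90.6 114.6] ang 9.2 med [ 0.485 -0.022  0.097]
tool d [ 0.0269  0.3235 -0.0056] turn 3.1 t 10.2
```

Converted, 0.04 m is 0.08, 0.0034 m is 0.0068.

```bash
echo '[[[0.0068, 0.08, 0, 0, 0.04], [0.0068, 0.08, 0, 0, 0.04], [0.0068, 0.08, 0, 0, 0.04], [0.0068, 0.08, 0, 0, 0.04], [0.0068, 0.08, 0, 0, 0.04]]]' > next.json && python3 -m handwheel next.json
echo '[[[0.0068, 0.08, 0, 0, 0.04], [0.0068, 0.08, 0, 0, 0.04], [0.0068, 0.08, 0, 0.0333, 0.04], [0, 0, 0, 0, 0.04], [0, 0, 0, 0, 0.04]]]' > next.json && python3 -m handwheel next.json
python3 - <<'E'
from h import *
go(.5690,-.3266,.019,4.5)
E
```

```text
time: 10.58
tcp_pos: [0.5433, -0.2073, 0.0939]
tcp_rot: [-179.9, 0.1, 7.6]
contact_force: [-0.1, 0.6, -0.5]
width: 0.0578
grip_force: 20.0
time: 11.0
tcp_pos: [0.5689, -0.3246, 0.0931]
tcp_rot: [-179.9, 0.1, 4.4]
contact_force: [-0.5, 0.0, -1.0]
width: 0.0578
grip_force: 20.0
tool d [-0.      0.002   0.0741] turn -0.1 t 11.0
```

Converted, 0.035 m is 0.07, 0.027 m is 0.054.

```bash
echo '[[[0, 0.004, 0.07, 0, 0.04], [0, 0, 0.054, 0, 0.04], [0, 0, 0.014, 0, 0.04], [0, 0, 0, 0, 0.04], [0, 0, 0, 0, 0.04]]]' > next.json && python3 -m handwheel next.json
echo '[[[0, 0, 0.006, 0, 0.04], [0, 0, 0, 0, 0.04], [0, 0, 0, 0, 0.04], [0, 0, 0, 0, 0.04]]]' > next.json && python3 -m handwheel next.json
echo '[[[0, 0, 0.004, 0, 0.04], [0, 0, 0, 0, 0.04], [0, 0, 0, 0, 0.04]]]' > next.json && python3 -m handwheel next.json
```

```text
time: 11.42
tcp_pos: [0.57, -0.3246, 0.0272]
tcp_rot: [-180.0, 0.0, 4.6]
contact_force: [0.2, -0.2, -0.1]
width: 0.0577
grip_force: 20.0
time: 11.75
tcp_pos: [0.57, -0.3253, 0.0245]
tcp_rot: [180.0, -0.0, 4.6]
contact_force: [-0.5, -0.4, 0.0]
width: 0.0582
grip_force: 20.0
time: 12.0
tcp_pos: [0.5697, -0.3253, 0.0216]
tcp_rot: [-180.0, 0.0, 4.6]
contact_force: [0.0, 0.6, -0.0]
width: 0.0575
grip_force: 20.0
```

Converted, 0.003 m is 0.006.

```bash
echo '[[[0, 0, 0.006, 0, 0.04], [0, 0, 0, 0, 0.04], [0, 0, 0, 0, 0.04], [0, 0, 0, 0, 0.04]]]' > next.json && python3 -m handwheel next.json
echo '[[[0, 0, 0.002, 0, 0.088], [0, 0, 0, 0, 0.088], [0, 0, 0, 0, 0.088], [0, 0, 0, 0, 0.088], [0, 0, 0, 0, 0.088]]]' > next.json && python3 -m handwheel next.json
echo '[[[0, 0, -0.06, 0, 0.088], [0, 0, -0.08, 0, 0.088], [0, 0, -0.08, 0, 0.088], [0, -0.08, 0, 0, 0.088], [0, -0.08, 0, 0, 0.088]]]' > next.json && python3 -m handwheel next.json
python3 - <<'E'
from h import *
s=snap('top','t3')
for n in ('ink_pad','rubber_stamp','drawer_knob','drawer_unit'):info(s,n,'top')
go(.5577,-.0762,.12,4.5)
E
```

```text
time: 12.33
tcp_pos: [0.57, -0.3254, 0.019]
tcp_rot: [180.0, -0.0, 4.6]
contact_force: [-0.4, -0.1, 4.5]
width: 0.058
grip_force: 20.0
time: 12.75
tcp_pos: [0.5703, -0.3265, 0.0185]
tcp_rot: [179.8, -0.1, 4.5]
contact_force: [-0.0, -3.7, 4.8]
width: 0.0873
grip_force: 2.4
time: 13.17
tcp_pos: [0.5638, -0.2464, 0.1295]
tcp_rot: [179.8, -0.2, 4.4]
contact_force: [-0.6, 1.3, -0.5]
width: 0.0878
grip_force: 0.0
ink_pad 0.79 [333. 207.] 558 ztop 0.023 rect c [ 540.3 -307.2] size [ 49.6 110.8] ang 27.1 med [ 0.55  -0.328  0.02 ]
rubber_stamp 0.90 [392. 230.] 338 ztop 0.069 rect c [ 511.  -439.1] size [21.5 22.5] ang 56.6 med [ 0.511 -0.439  0.068]
drawer_knob 0.90 [169. 167.] 2661 ztop 0.069 rect c [583.9 -10.9] size [ 13.4 140.7] ang 4.4 med [ 0.583 -0.007  0.068]
drawer_unit 0.82 [192. 112.] 12497 ztop 0.080 rect c [646.1 -69.2] size [322.3 279.9] ang 4.6 med [ 0.733 -0.05   0.078]
tool d [ 0.0077 -0.1695  0.0074] turn 0.1 t 13.4
```

View pics/t3.png

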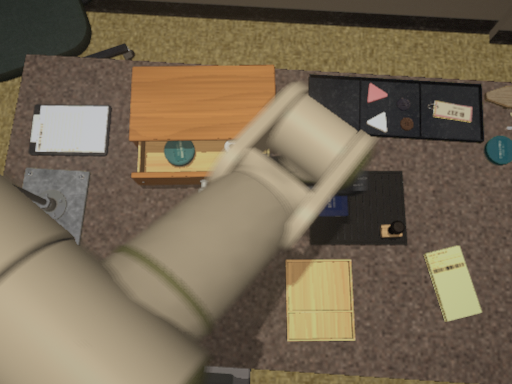

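Stamp is on the mat at (392,230), with the pad beside it at (333,207), partly hidden by the arm. Next is the knob.

Converted, -0.04 m is -0.08, -0.0095 m is -0.019.

```bash
echo '[[[0.003, -0.08, 0, 0, 0.06], [0.003, -0.08, 0, 0, 0.06], [0.003, -0.08, 0, 0, 0.06], [0.003, -0.08, 0, 0, 0.06], [0.003, -0.019, 0, 0, 0.06]]]' > next.json && python3 -m handwheel next.json
echo '[[[0, 0, 0, 0, 0.06], [0, 0, 0, 0, 0.06]]]' > next.json && python3 -m handwheel next.json
python3 - <<'E'
from h import *
s=snap('wrist','w4')
info(s,'ink_pad','wrist');info(s,'drawer_knob','wrist')
p=s['xyz'].reshape(-1,3); a=np.deg2rad(4.5); c=np.array([.5886,-.0738])
q=(p[:,:2]-c)@np.array([[np.cos(a),-np.sin(a)],[np.sin(a),np.cos(a)]])
k=(q[:,0]>-.05)&(q[:,0]<-.022)&(abs(q[:,1])<.03)&(p[:,2]>.03)
print(k.sum(), 'knob', np.percentile(q[k],[2,98],axis=0), p[k].mean(0))
go(.5577,-.0762,.035,4.5)
E
```

```text
time: 13.83
tcp_pos: [0.5568, -0.0724, 0.1273]
tcp_rot: [-179.9, 0.1, 4.7]
contact_force: [-0.1, 0.4, -0.2]
width: 0.0604
grip_force: 0.0
time: 14.0
tcp_pos: [0.5579, -0.0771, 0.1274]
tcp_rot: [180.0, -0.0, 4.6]
contact_force: [-0.3, -0.5, -0.0]
width: 0.0598
grip_force: 0.0
ink_pad 0.89 [508. 205.] 1233 ztop 0.020 rect c [ 558.5 -296.4] size [56.1 10.1] ang 13.6 med [ 0.55  -0.298  0.019]
ink_pad 0.43 [186.  83.] 4228 ztop 0.037 rect c [633.6 -19.1] size [40.  60.3] ang 4.7 med [ 0.637 -0.02   0.036]
drawer_knob 0.94 [263. 125.] 37618 ztop 0.068 rect c [606.8 -71.9] size [ 47.3 267.6] ang 4.6 med [ 0.59  -0.073  0.068]
1027 knob [[-0.03900373 -0.01023336]
 [-0.02220447  0.02984559]] [ 0.55815718 -0.06545802  0.07722663]
tool d [ 0.0001 -0.0017  0.0924] turn -0.1 t 14.2
```

Converted, 0.038 m is 0.076, 0.016 m is 0.032.

```bash
echo '[[[0, -0.003, 0.076, 0, 0.06], [0, 0, 0.076, 0, 0.06], [0, 0, 0.032, 0, 0.06], [0, 0, 0, 0, 0.06], [0, 0, 0, 0, 0.06]]]' > next.json && python3 -m handwheel next.json
echo '[[[0, 0, 0.006, 0, 0.06], [0, 0, 0, 0, 0.06], [0, 0, 0, 0, 0.01], [0, 0, 0, 0, 0.01], [0, 0, 0, 0, 0.01]]]' > next.json && python3 -m handwheel next.json 25
echo '[[[0, 0, 0, 0, 0.01], [0, 0, 0, 0, 0.01]]]' > next.json && python3 -m handwheel next.json
```

```text
time: 14.57
tcp_pos: [0.5574, -0.0756, 0.0354]
tcp_rot: [-180.0, 0.0, 4.5]
contact_force: [2.0, -0.3, 1.5]
width: 0.06
grip_force: 0.0
time: 14.98
tcp_pos: [0.5575, -0.0745, 0.0333]
tcp_rot: [180.0, -0.1, 4.6]
contact_force: [-0.2, -0.5, -0.2]
width: 0.0421
grip_force: 0.0
time: 15.15
tcp_pos: [0.5574, -0.0744, 0.0329]
tcp_rot: [180.0, -0.0, 4.6]
contact_force: [-0.1, 0.3, 0.1]
width: 0.0286
grip_force: 0.0
```

Not closed yet, so I let it close before pulling.

Converted, -0.02 m is -0.04, -0.012 m is -0.024.

```bash
echo '[[[0, 0, 0, 0, 0.01], [0, 0, 0, 0, 0.01], [0, 0, 0, 0, 0.01]]]' > next.json && python3 -m handwheel next.json
echo '[[[-0.024, 0, 0, 0, 0.01], [-0.04, 0, 0, 0, 0.01], [-0.04, 0, 0, 0, 0.01], [-0.04, 0, 0, 0, 0.01], [-0.02, 0, 0, 0, 0.01]]]' > next.json && python3 -m handwheel next.json
echo '[[[-0.008, 0, 0, 0, 0.01], [0, 0, 0, 0, 0.01], [0, 0, 0, 0, 0.01]]]' > next.json && python3 -m handwheel next.json
```

```text
time: 15.4
tcp_pos: [0.558, -0.0763, 0.033]
tcp_rot: [179.8, -0.1, 4.6]
contact_force: [0.3, -10.0, -1.1]
width: 0.0223
grip_force: 24.7
time: 15.82
tcp_pos: [0.4776, -0.0829, 0.0333]
tcp_rot: [179.7, -0.5, 4.5]
contact_force: [39.0, 10.9, -23.5]
width: 0.0217
grip_force: 26.7
time: 16.07
tcp_pos: [0.477, -0.0828, 0.0335]
tcp_rot: [179.7, -0.8, 4.5]
contact_force: [21.9, 1.0, -13.0]
width: 0.022
grip_force: 25.7
```

Converted, -0.04 m is -0.08, -0.03 m is -0.06.

```bash
echo '[[[0.006, 0, 0, 0, 0.06], [0, 0, 0, 0, 0.06], [0, 0, 0, 0, 0.06], [0, 0, -0.06, 0, 0.07], [0, 0, -0.08, 0, 0.088]]]' > next.json && python3 -m handwheel next.json
echo '[[[0.04, 0, -0.07, 0, 0.088], [0.04, -0.02, -0.06, 0, 0.088], [0, -0.04, 0, 0, 0.088], [0, 0, 0, 0, 0.088], [0, 0, 0, 0, 0.088]]]' > next.json && python3 -m handwheel next.json
python3 - <<'E'
from h import *
s=snap('wrist','w5')
for n in ('drawer_unit','drawer_knob','pin_tin','thread_spool'):info(s,n,'wrist')
s=snap('top')
for n in ('drawer_knob','pin_tin','thread_spool','ink_pad','rubber_stamp'):info(s,n,'top')
print(ctrl.get_obs()['tcp_pos'])
E
```

```text
time: 16.48
tcp_pos: [0.4726, -0.0803, 0.1012]
tcp_rot: [-179.8, 0.4, 4.6]
contact_force: [0.7, 0.1, 0.1]
width: 0.0532
grip_force: 0.0
time: 16.9
tcp_pos: [0.5112, -0.0474, 0.1673]
tcp_rot: [-180.0, 0.1, 4.7]
contact_force: [-1.0, 0.1, 0.6]
width: 0.0862
grip_force: 0.0
drawer_unit 0.83 [300.  92.] 59647 ztop 0.067 rect c [528.5 -77.8] size [ 49.1 267.4] ang 5.0 med [ 0.512 -0.081  0.068]
drawer_knob 0.59 [305.  97.] 53658 ztop 0.068 rect c [531.8 -78.1] size [ 55.5 268.4] ang 5.0 med [ 0.512 -0.082  0.068]
pin_tin 0.56 [235. 121.] 3789 ztop 0.037 rect c [564.2 -24.4] size [59.9 59.6] ang 62.1 med [ 0.565 -0.024  0.036]
pin_tin 0.56 [268. 272.] 2238 ztop 0.029 rect c [383.1 -69.7] size [83.  71.5] ang 3.5 med [ 0.368 -0.069  0.028]
thread_spool 0.61 [358. 124.] 1433 ztop 0.063 rect c [ 570.  -128.6] size [27.  27.8] ang 53.1 med [ 0.57  -0.128  0.062]
thread_spool 0.54 [302. 101.] 54269 ztop 0.068 rect c [537.9 -77.5] size [ 67.8 268.4] ang 5.0 med [ 0.512 -0.082  0.068]
drawer_knob 0.58 [243. 189.] 4050 ztop 0.068 rect c [ 519.8 -119.2] size [ 81.5 172.7] ang 23.3 med [ 0.513 -0.14   0.068]
pin_tin 0.93 [191. 288.] 1569 ztop 0.030 rect c [382.2 -69.7] size [80.5 80.4] ang 5.8 med [ 0.381 -0.07   0.028]
thread_spool 0.55 [235. 188.] 125 ztop 0.065 rect c [ 568.  -135.6] size [14.7 25.3] ang 88.1 med [ 0.566 -0.135  0.063]
ink_pad 0.86 [330. 191.] 1379 ztop 0.023 rect c [ 579.5 -324.1] size [92.7 58.3] ang 4.4 med [ 0.578 -0.324  0.021]
rubber_stamp 0.64 [395. 232.] 379 ztop 0.070 rect c [ 511.4 -439.2] size [22.8 20.2] ang 36.0 med [ 0.511 -0.439  0.068]
[ 0.51197467 -0.04809884  0.1675477 ]
```

View pics/w5.png

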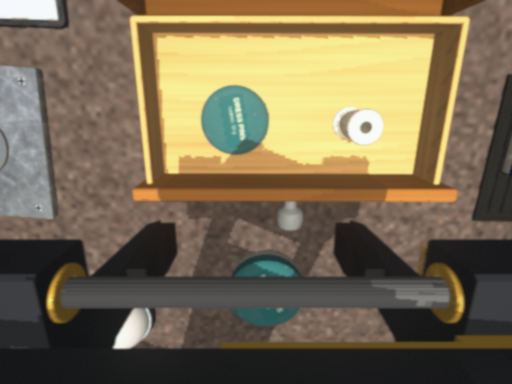

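The wrist view shows the drawer fully open, the pin tin at (235,120), the spool at (360,126), and the decoy on the counter at (267,290). Next I grasp the pin tin.

Converted, 0.027 m is 0.054, 0.0267 m is 0.0534.

```bash
echo '[[[0.054, -0.0194, 0.05, 0, 0.08], [0.0534, -0.0194, 0.05, 0, 0.08], [0, 0, 0.05, 0, 0.08], [0, 0, 0, 0, 0.08], [0, 0, 0, 0, 0.08]]]' > next.json && python3 -m handwheel next.json
python3 - <<'E'
from h import *
s=snap('wrist');info(s,'pin_tin','wrist')
go(.564,-.0244,.033,4.5)
E
```

```text
time: 17.87
tcp_pos: [0.5634, -0.0242, 0.0921]
tcp_rot: [-180.0, 0.2, 4.6]
contact_force: [0.7, 0.6, 0.6]
width: 0.0803
grip_force: 0.0
pin_tin 0.60 [254. 207.] 5937 ztop 0.037 rect c [564.4 -24. ] size [59.3 60.5] ang 76.1 med [ 0.567 -0.024  0.036]
tool d [-0.0002 -0.0003  0.0612] turn 0.0 t 18.0
```

Converted, 0.03 m is 0.06, 0.02 m is 0.04.

```bash
echo '[[[0, 0, 0.06, 0, 0.08], [0, 0, 0.04, 0, 0.08], [0, 0, 0.02, 0, 0.08], [0, 0, 0, 0, 0.08], [0, 0, 0, 0, 0.08]]]' > next.json && python3 -m handwheel next.json
echo '[[[0, 0, 0, 0, 0.08], [0, 0, 0, 0, 0.08]]]' > next.json && python3 -m handwheel next.json
```

```text
time: 18.38
tcp_pos: [0.5645, -0.0246, 0.0339]
tcp_rot: [180.0, -0.1, 4.5]
contact_force: [-0.2, 0.5, 0.1]
width: 0.0799
grip_force: 0.0
time: 18.55
tcp_pos: [0.5647, -0.0245, 0.0341]
tcp_rot: [180.0, -0.1, 4.6]
contact_force: [-1.5, 0.5, -0.4]
width: 0.0799
grip_force: 0.0
```

Converted, -0.04 m is -0.08, -0.03 m is -0.06.

```bash
echo '[[[0, 0, 0, 0, 0.04], [0, 0, 0, 0, 0.04], [0, 0, 0, 0, 0.04], [0, 0, 0, 0, 0.04], [0, 0, 0, 0, 0.04]]]' > next.json && python3 -m handwheel next.json 15
echo '[[[0, 0, 0, 0, 0.04], [0, 0, -0.06, 0, 0.04], [0, 0, -0.08, 0, 0.04], [0, 0, -0.05, 0, 0.04], [0, 0, 0, 0, 0.04]]]' > next.json && python3 -m handwheel next.json
python3 - <<'E'
from h import *
a=np.deg2rad(4);M=np.array([[np.cos(a),-np.sin(a)],[np.sin(a),np.cos(a)]]);t=np.array([.3735,-.3077])
p=t+M@[.025,0];print(p,t+M@[-.047,0]);go(*p,.1,4.2)
E
```

```text
time: 18.97
tcp_pos: [0.5641, -0.0244, 0.0329]
tcp_rot: [180.0, -0.0, 4.6]
contact_force: [-0.3, 0.4, 3.4]
width: 0.0591
grip_force: 15.0
time: 19.38
tcp_pos: [0.566, -0.0247, 0.1326]
tcp_rot: [179.8, -0.5, 4.6]
contact_force: [0.0, 0.7, -0.4]
width: 0.059
grip_force: 15.0
[ 0.3984391  -0.30595609] [ 0.32661449 -0.31097855]
tool d [-0.1894  0.267   0.0326] turn 0.4 t 19.4
```

Converted, 0.0297 m is 0.0594, -0.021 m is -0.042.

```bash
echo '[[[-0.042, 0.0594, 0, 0, 0.04], [-0.042, 0.0594, 0, 0, 0.04], [-0.042, 0.0594, 0, 0, 0.04], [-0.042, 0.0594, 0, 0, 0.04], [-0.042, 0.0594, 0, 0, 0.04]]]' > next.json && python3 -m handwheel next.json
echo '[[[-0.042, 0.0594, 0, 0, 0.04], [-0.042, 0.0594, 0, 0, 0.04], [-0.042, 0.0594, 0, 0, 0.04], [-0.042, 0.0594, 0, 0, 0.04], [0, 0, 0.06, 0, 0.04]]]' > next.json && python3 -m handwheel next.json
echo '[[[0, 0, 0.04, 0.0056, 0.04], [0, 0, 0, 0, 0.04], [0, 0, 0, 0, 0.04]]]' > next.json && python3 -m handwheel next.json
python3 - <<'E'
from h import *
s=snap('wrist');info(s,'pin_tin','wrist')
go(.3984,-.3060,.020,4.2)
E
```

```text
time: 19.8
tcp_pos: [0.4698, -0.1816, 0.1268]
tcp_rot: [-179.9, 0.1, 4.6]
contact_force: [1.0, -0.4, -0.6]
width: 0.059
grip_force: 15.0
time: 20.22
tcp_pos: [0.396, -0.3123, 0.1003]
tcp_rot: [179.5, -0.3, 4.3]
contact_force: [1.7, -1.1, 0.9]
width: 0.0595
grip_force: 15.0
time: 20.47
tcp_pos: [0.3965, -0.3053, 0.0768]
tcp_rot: [-179.9, 0.1, 4.1]
contact_force: [2.0, 0.4, -0.2]
width: 0.0589
grip_force: 15.0
pin_tin 0.89 [256. 239.] 9083 ztop 0.081 rect c [ 405.4 -304.4] size [43.3 59.4] ang 4.2 med [ 0.404 -0.304  0.08 ]
pin_tin 0.27 [58.  5.] 997 ztop 0.026 rect c [ 512.6 -184.1] size [ 1.7 61.4] ang 5.4 med [ 0.513 -0.183  0.023]
tool d [0.001  0.0003 0.0584] turn -0.1 t 20.6
```

Converted, 0.03 m is 0.06, 0.02 m is 0.04.

```bash
echo '[[[0.002, 0, 0.06, 0, 0.04], [0, 0, 0.04, 0, 0.04], [0, 0, 0.012, 0, 0.04], [0, 0, 0, 0, 0.04], [0, 0, 0, 0, 0.04]]]' > next.json && python3 -m handwheel next.json
echo '[[[0, 0, 0.003, 0, 0.04], [0, 0, 0, 0, 0.04], [0, 0, 0, 0, 0.04]]]' > next.json && python3 -m handwheel next.json
echo '[[[0, 0, 0.002, 0, 0.04], [0, 0, 0, 0, 0.04], [0, 0, 0, 0, 0.04]]]' > next.json && python3 -m handwheel next.json
```

```text
time: 20.98
tcp_pos: [0.3984, -0.306, 0.0227]
tcp_rot: [179.9, -0.0, 4.1]
contact_force: [-0.4, -0.1, 0.8]
width: 0.0592
grip_force: 15.0
time: 21.23
tcp_pos: [0.3981, -0.306, 0.021]
tcp_rot: [179.9, -0.0, 4.1]
contact_force: [0.3, -0.0, -0.2]
width: 0.0591
grip_force: 15.0
time: 21.48
tcp_pos: [0.3981, -0.306, 0.0199]
tcp_rot: [179.9, -0.0, 4.1]
contact_force: [-0.5, 0.5, 5.8]
width: 0.0589
grip_force: 15.0
```

The rows are not in the units I measure in: shifts go in shares of 0.5 m and turns go in shares of 90 degrees. I convert before sending: -0.02 m is -0.04.

```bash
echo '[[[0, 0, 0, 0, 0.072], [0, 0, 0, 0, 0.072], [0, 0, 0, 0, 0.072], [0, 0, 0, 0, 0.072], [0, 0, -0.04, 0, 0.072]]]' > next.json && python3 -m handwheel next.json
echo '[[[0, 0, -0.08, 0, 0.06], [0, 0, -0.08, 0, 0.06], [0, 0, -0.06, 0, 0.06], [0.06, -0.04, 0, 0, 0.06], [0.06, -0.04, 0, 0, 0.06]]]' > next.json && python3 -m handwheel next.json
python3 - <<'E'
from h import *
s=snap('top');info(s,'pin_tin','top')
go(.5695,-.1286,.15,4.5)
E
```

```text
time: 21.9
tcp_pos: [0.3969, -0.3047, 0.037]
tcp_rot: [-179.7, 0.2, 4.1]
contact_force: [-0.1, -0.2, 0.5]
width: 0.0719
grip_force: 0.0
time: 22.32
tcp_pos: [0.4555, -0.2624, 0.1513]
tcp_rot: [179.8, -0.2, 3.9]
contact_force: [0.3, -0.3, 0.8]
width: 0.0595
grip_force: 0.0
pin_tin 0.66 [313. 280.] 190 ztop 0.376 rect c [ 388.3 -250.8] size [10.1 27.7] ang 35.4 med [ 0.386 -0.255  0.388]
pin_tin 0.63 [182. 271.] 226 ztop 0.479 rect c [ 382.1 -126. ] size [ 1.5 20.4] ang 49.6 med [ 0.382 -0.125  0.488]
tool d [ 0.1217 -0.1219 -0.0005] turn -0.2 t 22.4
```

Converted, -0.0245 m is -0.049, -0.0239 m is -0.0478.

```bash
echo '[[[0.049, -0.049, 0, 0, 0.06], [0.049, -0.049, 0, 0, 0.06], [0.049, -0.049, 0, 0, 0.06], [0.049, -0.049, 0, 0, 0.06], [0.0474, -0.0478, 0, 0, 0.06]]]' > next.json && python3 -m handwheel next.json
echo '[[[0, 0, 0.04, 0, 0.06], [0, 0, 0, 0, 0.06], [0, 0, 0, 0, 0.06]]]' > next.json && python3 -m handwheel next.json
python3 - <<'E'
from h import *
s=snap('wrist');info(s,'thread_spool','wrist')
s=snap('top');info(s,'pin_tin','top');info(s,'sewing_tray','top')
go(.5695,-.1286,.042,4.5)
E
```

```text
time: 22.83
tcp_pos: [0.5682, -0.1303, 0.1489]
tcp_rot: [-180.0, 0.0, 4.0]
contact_force: [-0.5, -1.0, 0.4]
width: 0.06
grip_force: 0.0
time: 23.08
tcp_pos: [0.5668, -0.1316, 0.1283]
tcp_rot: [-179.9, 0.2, 4.1]
contact_force: [0.8, 0.4, -0.1]
width: 0.0599
grip_force: 0.0
thread_spool 0.67 [253. 196.] 1666 ztop 0.063 rect c [ 570.  -129.4] size [28.8 27.9] ang 4.6 med [ 0.571 -0.129  0.062]
thread_spool 0.57 [434. 190.] 3551 ztop 0.005 rect c [ 560.5 -278.2] size [130.9 200.1] ang 4.8 med [ 0.57  -0.293  0.003]
sewing_tray 0.67 [318. 308.] 4742 ztop 0.012 rect c [ 373.5 -307.8] size [149.2 126.7] ang 4.0 med [ 0.356 -0.308  0.011]
tool d [ 0.0023 -0.0035  0.0879] turn -0.5 t 23.3
```

Converted, 0.035 m is 0.07, 0.0025 m is 0.005, -0.4 degrees is -0.0044.

```bash
echo '[[[0.005, -0.004, 0.07, -0.0044, 0.06], [0, 0, 0.07, 0, 0.06], [0, 0, 0.032, 0, 0.06], [0, 0, 0, 0, 0.06], [0, 0, 0, 0, 0.06]]]' > next.json && python3 -m handwheel next.json
echo '[[[0, 0, 0, 0, 0.015], [0, 0, 0, 0, 0.015], [0, 0, 0, 0, 0.015], [0, 0, 0, 0, 0.015], [0, 0, 0, 0, 0.015]]]' > next.json && python3 -m handwheel next.json 10
echo '[[[0, 0, 0, 0, 0.015], [0, 0, 0, 0, 0.015]]]' > next.json && python3 -m handwheel next.json
```

```text
time: 23.75
tcp_pos: [0.57, -0.1297, 0.0435]
tcp_rot: [-180.0, 0.0, 4.4]
contact_force: [0.1, -0.9, -0.1]
width: 0.0601
grip_force: 0.0
time: 24.17
tcp_pos: [0.5702, -0.1293, 0.0438]
tcp_rot: [180.0, -0.1, 4.5]
contact_force: [0.2, -0.1, 0.1]
width: 0.029
grip_force: 2.0
time: 24.33
tcp_pos: [0.5702, -0.1293, 0.0437]
tcp_rot: [180.0, -0.0, 4.5]
contact_force: [-0.2, -0.4, 6.5]
width: 0.0286
grip_force: 10.0
```

Converted, -0.04 m is -0.08, -0.0321 m is -0.0642.

```bash
echo '[[[0, 0, -0.06, 0, 0.015], [0, 0, -0.08, 0, 0.015], [0, 0, -0.06, 0, 0.015], [-0.0642, 0.0404, 0, 0, 0.015], [-0.0642, 0.0404, 0, 0, 0.015]]]' > next.json && python3 -m handwheel next.json
echo '[[[-0.0642, 0.0404, 0, 0, 0.015], [-0.0642, 0.0404, 0, 0, 0.015], [-0.0642, 0.0404, 0, 0, 0.015], [-0.0642, 0.0404, 0, 0, 0.015], [-0.0642, 0.0404, 0, 0, 0.015]]]' > next.json && python3 -m handwheel next.json
echo '[[[-0.0642, 0.0404, 0, 0.0033, 0.015], [0, 0, 0.05, 0, 0.015], [0, 0, 0.04, 0, 0.015], [0, 0, 0, 0, 0.015], [0, 0, 0, 0, 0.015]]]' > next.json && python3 -m handwheel next.json
python3 - <<'E'
from h import *
s=snap('wrist','w6');info(s,'thread_spool','wrist');info(s,'pin_tin','wrist')
go(.3266,-.3110,.0307,4.2)
E
```

```text
time: 24.75
tcp_pos: [0.5096, -0.1745, 0.1447]
tcp_rot: [179.9, -0.2, 4.6]
contact_force: [-0.6, -0.9, -1.4]
width: 0.0283
grip_force: 10.0
time: 25.17
tcp_pos: [0.3554, -0.2882, 0.1431]
tcp_rot: [-180.0, -0.0, 4.5]
contact_force: [-0.4, -1.0, -0.1]
width: 0.0287
grip_force: 10.0
time: 25.58
tcp_pos: [0.3264, -0.31, 0.0979]
tcp_rot: [-179.9, 0.1, 4.2]
contact_force: [-1.3, 0.6, 0.2]
width: 0.0285
grip_force: 10.0
thread_spool 0.56 [254. 248.] 3494 ztop 0.117 rect c [ 330.9 -308.5] size [19.6 28.3] ang 16.7 med [ 0.333 -0.309  0.117]
pin_tin 0.87 [257.  99.] 6467 ztop 0.024 rect c [ 398.1 -305.5] size [59.4 59.6] ang 4.4 med [ 0.399 -0.305  0.023]
tool d [-0.0006  0.0005  0.0684] turn 0.0 t 25.7
```

View pics/w6.png

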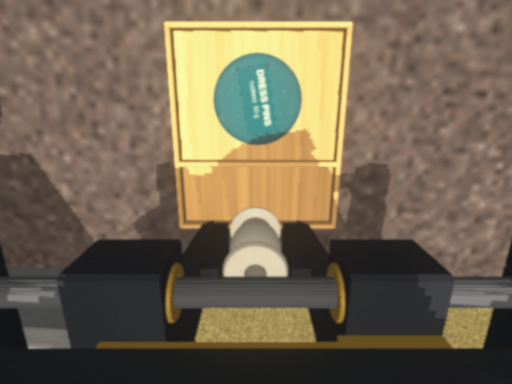

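The tin stands centred in the wide compartment at (257,99), and the spool hangs over the narrow one at (255,240). Lowering the spool.

```bash
echo '[[[0, 0, 0.07, 0, 0.015], [0, 0, 0.05, 0, 0.015], [0, 0, 0.012, 0, 0.015], [0, 0, 0, 0, 0.015], [0, 0, 0, 0, 0.015]]]' > next.json && python3 -m handwheel next.json
echo '[[[0, 0, 0.003, 0, 0.015], [0, 0, 0, 0, 0.015], [0, 0, 0, 0, 0.015]]]' > next.json && python3 -m handwheel next.json
echo '[[[0, 0, 0.002, 0, 0.015], [0, 0, 0, 0, 0.015], [0, 0, 0, 0, 0.015]]]' > next.json && python3 -m handwheel next.json
```

```text
time: 26.15
tcp_pos: [0.3271, -0.3107, 0.0332]
tcp_rot: [179.9, -0.0, 4.2]
contact_force: [0.6, -0.8, -0.9]
width: 0.0288
grip_force: 10.0
time: 26.4
tcp_pos: [0.3268, -0.3106, 0.0315]
tcp_rot: [179.9, -0.0, 4.2]
contact_force: [0.4, -0.1, 0.3]
width: 0.029
grip_force: 10.0
time: 26.65
tcp_pos: [0.3268, -0.3106, 0.0302]
tcp_rot: [179.9, -0.0, 4.2]
contact_force: [0.9, 1.4, 4.6]
width: 0.0284
grip_force: 10.0
```

Converted, -0.04 m is -0.08, -0.02 m is -0.04.

```bash
echo '[[[0, 0, 0, 0, 0.06], [0, 0, 0, 0, 0.06], [0, 0, 0, 0, 0.06], [0, 0, -0.04, 0, 0.06], [0, 0, -0.08, 0, 0.06]]]' > next.json && python3 -m handwheel next.json
echo '[[[0, 0, -0.08, 0, 0.06], [0.04, -0.066, 0, 0, 0.06], [0.04, -0.066, 0, 0, 0.06], [0.04, -0.066, 0, 0, 0.06], [0.04, -0.066, 0, 0, 0.06]]]' > next.json && python3 -m handwheel next.json
python3 - <<'E'
from h import *
s=snap('scene','s7')
for n in('thread_spool','pin_tin','sewing_tray'):info(s,n,'scene')
cv2.imwrite('pics/s7c.png',cv2.resize(s['img'][200:340,130:330,::-1],None,fx=3,fy=3))
go(.4775,-.0820,.10,4.5)
E
```

```text
time: 27.07
tcp_pos: [0.3255, -0.3088, 0.0876]
tcp_rot: [-179.6, 0.2, 4.1]
contact_force: [1.1, 1.0, 0.5]
width: 0.0587
grip_force: 0.0
time: 27.48
tcp_pos: [0.3971, -0.1713, 0.1299]
tcp_rot: [180.0, -0.0, 4.1]
contact_force: [0.1, -0.0, -0.9]
width: 0.06
grip_force: 0.0
thread_spool 0.56 [181. 279.] 347 ztop 0.051 rect c [ 325.8 -312.1] size [27.6 27.4] ang 21.0 med [ 0.326 -0.312  0.05 ]
pin_tin 0.74 [172. 199.] 690 ztop 0.030 rect c [ 386.3 -144.3] size [ 67.7 222.1] ang 8.9 med [ 0.375 -0.078  0.028]
sewing_tray 0.62 [202. 281.] 2824 ztop 0.012 rect c [ 374.  -309.2] size [150.1 128. ] ang 4.2 med [ 0.355 -0.332  0.011]
tool d [ 0.0871 -0.084   0.0296] turn -0.2 t 27.7
```

View pics/s7c.png

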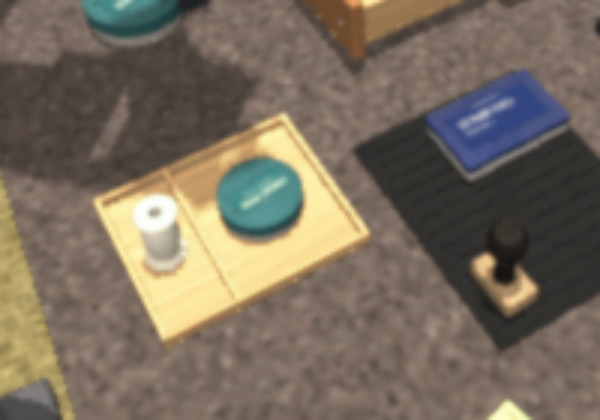

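In the crop, the tin (260,195) and spool (160,230) stand in their compartments. The pad (498,122) and stamp (505,265) are upright on the mat. Next I shut the drawer.

Converted, 0.029 m is 0.058, -0.028 m is -0.056, -0.2 degrees is -0.0022.

```bash
echo '[[[0.058, -0.056, 0, -0.0022, 0.06], [0.058, -0.056, 0, 0, 0.06], [0.058, -0.056, 0, 0, 0.06], [0, 0, 0.04, 0, 0.06], [0, 0, 0, 0, 0.06]]]' > next.json && python3 -m handwheel next.json
echo '[[[0, 0, 0.02, 0, 0.06], [0, 0, 0, 0, 0.06]]]' > next.json && python3 -m handwheel next.json
python3 - <<'E'
from h import *
go(.4775,-.0820,.033,4.5)
E
```

```text
time: 28.1
tcp_pos: [0.4767, -0.0823, 0.1074]
tcp_rot: [-179.9, 0.2, 4.4]
contact_force: [-0.8, 0.8, -0.5]
width: 0.06
grip_force: 0.0
time: 28.27
tcp_pos: [0.4761, -0.084, 0.0987]
tcp_rot: [-179.9, 0.2, 4.2]
contact_force: [-1.0, -0.3, -0.3]
width: 0.0602
grip_force: 0.0
tool d [ 0.0015 -0.0019  0.0657] turn -0.3 t 28.3
```

Converted, 0.035 m is 0.07, 0.025 m is 0.05, -0.2 degrees is -0.0022.

```bash
echo '[[[0.002, -0.003, 0.07, -0.0022, 0.06], [0, 0, 0.05, 0, 0.06], [0, 0, 0.012, 0, 0.06], [0, 0, 0, 0, 0.01], [0, 0, 0, 0, 0.01]]]' > next.json && python3 -m handwheel next.json 25
echo '[[[0, 0, 0, 0, 0.01], [0, 0, 0, 0, 0.01], [0, 0, 0, 0, 0.01], [0, 0, 0, 0, 0.01], [0, 0, 0, 0, 0.01]]]' > next.json && python3 -m handwheel next.json
echo '[[[0.03, 0, 0, 0, 0.01], [0.06, 0, 0, 0, 0.01], [0.06, 0, 0, 0, 0.01], [0.06, 0, 0, 0, 0.01], [0.04, 0, 0, 0, 0.01]]]' > next.json && python3 -m handwheel next.json
echo '[[[0.02, 0, 0, 0, 0.01], [0.006, 0, 0, 0, 0.01], [0, 0, 0, 0, 0.01], [0, 0, 0, 0, 0.01]]]' > next.json && python3 -m handwheel next.json
```

```text
time: 28.68
tcp_pos: [0.4783, -0.082, 0.0347]
tcp_rot: [180.0, -0.0, 4.5]
contact_force: [-0.7, -0.0, -1.5]
width: 0.0488
grip_force: 0.0
time: 29.1
tcp_pos: [0.4793, -0.0825, 0.0347]
tcp_rot: [179.8, -0.2, 4.6]
contact_force: [0.5, -8.6, 2.6]
width: 0.0222
grip_force: 24.4
time: 29.52
tcp_pos: [0.6055, -0.0725, 0.0346]
tcp_rot: [179.8, -0.2, 4.6]
contact_force: [-1.7, -10.5, 3.3]
width: 0.0224
grip_force: 24.3
time: 29.85
tcp_pos: [0.617, -0.0716, 0.0347]
tcp_rot: [179.8, -0.2, 4.6]
contact_force: [2.0, -8.1, 1.6]
width: 0.0218
grip_force: 24.5
```

Converted, 0.003 m is 0.006.

```bash
echo '[[[0.006, 0, 0, 0, 0.01], [0, 0, 0, 0, 0.01], [0.006, 0, 0, 0, 0.01], [0, 0, 0, 0, 0.01], [0, 0, 0, 0, 0.01]]]' > next.json && python3 -m handwheel next.json
echo '[[[0.006, 0, 0, 0, 0.01], [0, 0, 0, 0, 0.01]]]' > next.json && python3 -m handwheel next.json
```

```text
time: 30.27
tcp_pos: [0.6187, -0.0715, 0.0343]
tcp_rot: [179.9, 0.4, 4.6]
contact_force: [-17.9, -11.6, 10.4]
width: 0.0222
grip_force: 23.7
time: 30.43
tcp_pos: [0.6199, -0.0713, 0.0337]
tcp_rot: [179.9, 0.7, 4.6]
contact_force: [-26.0, -13.7, 11.6]
width: 0.0222
grip_force: 23.7
```

Against the stop. I release, lift and move to the pad.

Converted, -0.04 m is -0.08, -0.03 m is -0.06.

```bash
echo '[[[-0.006, 0, 0, 0, 0.06], [0, 0, 0, 0, 0.06], [0, 0, 0, 0, 0.06], [0, 0, -0.06, 0, 0.07], [0, 0, -0.08, 0, 0.088]]]' > next.json && python3 -m handwheel next.json
echo '[[[0, 0, -0.06, 0, 0.088], [-0.012, 0.08, 0, 0, 0.088], [-0.012, 0.08, 0, 0, 0.088], [-0.012, 0.08, 0, 0, 0.088], [-0.012, 0.08, 0, 0, 0.088]]]' > next.json && python3 -m handwheel next.json
python3 - <<'E'
from h import *
s=snap('top')
for n in('drawer_knob','drawer_unit','ink_pad','rubber_stamp'):info(s,n,'top')
s=snap('wrist')
for n in('ink_pad','drawer_knob','rubber_stamp'):info(s,n,'wrist')
go(.570,-.3254,.12,4.5)
E
```

```text
time: 30.85
tcp_pos: [0.6205, -0.0688, 0.1017]
tcp_rot: [-179.8, 0.3, 4.6]
contact_force: [0.3, -0.6, 0.5]
width: 0.0536
grip_force: 0.0
time: 31.27
tcp_pos: [0.6106, -0.2322, 0.1342]
tcp_rot: [180.0, -0.1, 4.6]
contact_force: [1.6, 0.0, 0.1]
width: 0.0866
grip_force: 0.0
drawer_knob 0.65 [166. 150.] 943 ztop 0.070 rect c [616.9 -43.7] size [210.5  79. ] ang 59.2 med [ 0.644 -0.     0.068]
drawer_unit 0.82 [176. 103.] 8156 ztop 0.080 rect c [657.2 -59.2] size [298.9 262. ] ang 4.5 med [ 0.734 -0.017  0.078]
ink_pad 0.62 [332. 193.] 1403 ztop 0.023 rect c [ 579.5 -324. ] size [93.  58.3] ang 4.7 med [ 0.579 -0.324  0.021]
rubber_stamp 0.55 [393. 230.] 312 ztop 0.070 rect c [ 511.2 -438.9] size [21.2 23. ] ang 81.6 med [ 0.511 -0.438  0.068]
ink_pad 0.72 [352. 206.] 4300 ztop 0.022 rect c [ 580.4 -314.7] size [96. 77.] ang 4.5 med [ 0.6   -0.316  0.02 ]
drawer_knob 0.60 [ 70. 138.] 3756 ztop 0.069 rect c [ 652.7 -128.5] size [  8.  150.4] ang 4.6 med [ 0.653 -0.13   0.068]
tool d [-0.0485  0.0923  0.0138] turn 0.2 t 31.7
```

Converted, 0.031 m is 0.062, 0.0303 m is 0.0606, 0.1 degrees is 0.0011.

```bash
echo '[[[-0.032, 0.062, 0, 0, 0.088], [-0.032, 0.062, 0, 0, 0.088], [-0.033, 0.0606, 0, 0.0011, 0.088], [0, 0, 0.06, 0, 0.088], [0, 0, 0, 0, 0.088]]]' > next.json && python3 -m handwheel next.json
python3 - <<'E'
from h import *
go(.5698,-.3248,.019,4.5)
E
```

```text
time: 32.13
tcp_pos: [0.5676, -0.3264, 0.0996]
tcp_rot: [-179.7, 0.3, 4.4]
contact_force: [-0.1, 1.4, -1.3]
width: 0.088
grip_force: 0.0
tool d [ 0.0023 -0.0014  0.0806] turn -0.1 t 32.1
```

Converted, 0.035 m is 0.07, 0.03 m is 0.06.

```bash
echo '[[[0.002, -0.002, 0.07, 0, 0.088], [0, 0, 0.06, 0, 0.088], [0, 0, 0.024, 0, 0.088], [0, 0, 0, 0, 0.088], [0, 0, 0, 0, 0.088]]]' > next.json && python3 -m handwheel next.json
echo '[[[0, 0, 0, 0, 0.088], [0, 0, 0, 0, 0.088]]]' > next.json && python3 -m handwheel next.json
```

```text
time: 32.55
tcp_pos: [0.5711, -0.3251, 0.0276]
tcp_rot: [180.0, -0.0, 4.5]
contact_force: [0.9, 0.3, -0.6]
width: 0.088
grip_force: 0.0
time: 32.72
tcp_pos: [0.5712, -0.326, 0.0287]
tcp_rot: [179.9, -0.1, 4.5]
contact_force: [-0.5, 0.6, -0.3]
width: 0.0885
grip_force: 0.0
```

Converted, 0.009 m is 0.018, -0.001 m is -0.002.

```bash
echo '[[[-0.002, -0.002, 0.018, 0, 0.088], [0, 0, 0, 0, 0.088], [0, 0, 0, 0, 0.088]]]' > next.json && python3 -m handwheel next.json
echo '[[[0, 0, 0, 0, 0.04], [0, 0, 0, 0, 0.04], [0, 0, 0, 0, 0.04], [0, 0, 0, 0, 0.04], [0, 0, 0, 0, 0.04]]]' > next.json && python3 -m handwheel next.json 20
echo '[[[0, 0, 0, 0, 0.04], [0, 0, -0.06, 0, 0.04], [0, 0, -0.08, 0, 0.04], [0, 0, -0.02, 0, 0.04], [0, 0, 0, 0, 0.04]]]' > next.json && python3 -m handwheel next.json
python3 - <<'E'
from h import *
go(.5006,-.0096,.0157,7.6)
E
```

```text
time: 32.97
tcp_pos: [0.5692, -0.3248, 0.0177]
tcp_rot: [-180.0, 0.0, 4.5]
contact_force: [-0.0, -0.6, 0.5]
width: 0.088
grip_force: 0.0
time: 33.38
tcp_pos: [0.5694, -0.3242, 0.0182]
tcp_rot: [-179.9, -0.0, 4.5]
contact_force: [0.2, 2.6, 5.4]
width: 0.0579
grip_force: 20.1
time: 33.8
tcp_pos: [0.5703, -0.3258, 0.101]
tcp_rot: [179.7, -0.3, 4.5]
contact_force: [-0.3, 0.2, -0.8]
width: 0.0577
grip_force: 20.0
tool d [-0.0449 -0.3207  0.0853] turn -3.1 t 33.8
```

Converted, -0.04 m is -0.08, -0.0056 m is -0.0112.

```bash
echo '[[[-0.0112, -0.08, 0, 0, 0.04], [-0.0112, -0.08, 0, 0, 0.04], [-0.0112, -0.08, 0, 0, 0.04], [-0.0112, -0.08, 0, 0, 0.04], [-0.0112, -0.08, 0, 0, 0.04]]]' > next.json && python3 -m handwheel next.json
echo '[[[-0.0112, -0.08, 0, 0, 0.04], [-0.0112, -0.08, 0, 0, 0.04], [-0.0112, -0.081, 0, 0, 0.04], [0, 0, 0, -0.0344, 0.04], [0, 0, 0.06, 0, 0.04]]]' > next.json && python3 -m handwheel next.json
echo '[[[0, 0, 0, 0, 0.04], [0, 0, 0, 0, 0.04]]]' > next.json && python3 -m handwheel next.json
python3 - <<'E'
from h import *
go(.5006,-.0096,.0157,7.6)
E
```

```text
time: 34.22
tcp_pos: [0.5242, -0.1257, 0.096]
tcp_rot: [-179.9, 0.1, 4.4]
contact_force: [1.2, -0.1, -0.2]
width: 0.0578
grip_force: 20.0
time: 34.63
tcp_pos: [0.5007, -0.007, 0.0697]
tcp_rot: [179.9, -0.3, 7.9]
contact_force: [1.4, -0.3, -0.6]
width: 0.058
grip_force: 20.0
time: 34.8
tcp_pos: [0.4985, -0.0086, 0.0661]
tcp_rot: [-179.9, 0.3, 7.5]
contact_force: [0.1, 0.6, 1.2]
width: 0.0576
grip_force: 20.0
tool d [0.0019 0.0013 0.0504] turn -0.1 t 34.8
```

```bash
echo '[[[0.002, 0.002, 0.06, 0, 0.04], [0, 0, 0.024, 0, 0.04], [0, 0, 0.008, 0, 0.04], [0, 0, 0, 0, 0.04], [0, 0, 0, 0, 0.04]]]' > next.json && python3 -m handwheel next.json
echo '[[[0, 0, 0.004, 0, 0.04], [0, 0, 0, 0, 0.04], [0, 0, 0, 0, 0.04]]]' > next.json && python3 -m handwheel next.json
```

```text
time: 35.22
tcp_pos: [0.5012, -0.01, 0.0224]
tcp_rot: [180.0, -0.0, 7.5]
contact_force: [0.9, -0.2, -1.3]
width: 0.0578
grip_force: 20.0
time: 35.47
tcp_pos: [0.501, -0.0097, 0.0202]
tcp_rot: [180.0, -0.0, 7.5]
contact_force: [-0.1, 0.0, -0.8]
width: 0.0574
grip_force: 20.0
```

Converted, 0.003 m is 0.006.

```bash
echo '[[[0, 0, 0.006, 0, 0.04], [0, 0, 0, 0, 0.04], [0, 0, 0, 0, 0.04]]]' > next.json && python3 -m handwheel next.json
echo '[[[0, 0, 0.004, 0, 0.04], [0, 0, 0, 0, 0.04], [0, 0, 0, 0, 0.04]]]' > next.json && python3 -m handwheel next.json
```

```text
time: 35.72
tcp_pos: [0.5008, -0.0096, 0.0166]
tcp_rot: [-180.0, 0.0, 7.6]
contact_force: [0.4, 0.6, -0.8]
width: 0.0577
grip_force: 20.0
time: 35.97
tcp_pos: [0.5011, -0.0096, 0.0148]
tcp_rot: [180.0, -0.0, 7.6]
contact_force: [0.3, 1.5, 2.3]
width: 0.0576
grip_force: 20.0
```

Converted, -0.03 m is -0.06.

```bash
echo '[[[0, 0, 0, 0, 0.088], [0, 0, 0, 0, 0.088], [0, 0, 0, 0, 0.088], [0, 0, 0, 0, 0.088], [0, 0, -0.06, 0, 0.088]]]' > next.json && python3 -m handwheel next.json
echo '[[[0, 0, -0.08, 0, 0.06], [0, 0, -0.08, 0, 0.06], [0, 0.08, -0.02, 0.0344, 0.06], [0, 0.08, 0, 0, 0.06], [0, 0.08, 0, 0, 0.06]]]' > next.json && python3 -m handwheel next.json
echo '[[[0, 0.08, 0, 0, 0.06], [0, 0.08, 0, 0, 0.06], [0, 0.08, 0, 0, 0.06], [0, 0.08, 0, 0, 0.06], [0, 0.08, 0, 0, 0.06]]]' > next.json && python3 -m handwheel next.json
python3 - <<'E'
from h import *
s=snap('wrist');info(s,'rubber_stamp','wrist');info(s,'rubber_stamp','wrist',.01,.03)
s=snap('top');info(s,'ink_pad','top');info(s,'rubber_stamp','top')
go(.5115,-.4395,.13,4.5)
E
```

```text
time: 36.38
tcp_pos: [0.4987, -0.0092, 0.0413]
tcp_rot: [-179.8, 0.5, 7.5]
contact_force: [-1.7, -0.5, 0.1]
width: 0.0875
grip_force: 0.0
time: 36.8
tcp_pos: [0.5126, -0.1302, 0.136]
tcp_rot: [179.9, -0.1, 4.5]
contact_force: [0.7, 1.1, -0.6]
width: 0.0601
grip_force: 0.0
time: 37.22
tcp_pos: [0.5275, -0.3304, 0.1345]
tcp_rot: [-180.0, 0.0, 4.4]
contact_force: [0.7, -0.5, 0.1]
width: 0.0601
grip_force: 0.0
rubber_stamp 0.60 [381. 215.] 1995 ztop 0.069 rect c [ 516.7 -438.2] size [14.7 23. ] ang 13.5 med [ 0.516 -0.437  0.067]
rubber_stamp 0.60 [381. 215.] 1035 ztop 0.026 rect c [ 512.1 -439.8] size [23.5 39.4] ang 6.3 med [ 0.516 -0.434  0.021]
rubber_stamp 0.53 [402. 232.] 52 ztop 0.070 rect c [ 505.4 -444.6] size [ 6.8 16.5] ang 46.5 med [ 0.505 -0.444  0.068]
rubber_stamp 0.44 [321. 325.] 247 ztop 0.051 rect c [ 326.3 -309.3] size [27.9 26.8] ang 38.4 med [ 0.326 -0.31   0.049]
tool d [-0.0251  0.1106  0.0045] turn 0.0 t 37.5
```

Converted, 0.0372 m is 0.0744, 0.037 m is 0.074.

```bash
echo '[[[-0.016, 0.073, 0, 0, 0.052], [-0.016, 0.074, 0, 0, 0.052], [-0.0176, 0.0744, 0, 0, 0.052], [0, 0, 0.04, 0, 0.052], [0, 0, 0, 0, 0.052]]]' > next.json && python3 -m handwheel next.json
echo '[[[0, 0, 0, 0, 0.052]]]' > next.json && python3 -m handwheel next.json
python3 - <<'E'
from h import *
go(.5118,-.4397,.050,4.5)
E
```

```text
time: 37.93
tcp_pos: [0.5107, -0.44, 0.1116]
tcp_rot: [-179.8, 0.2, 4.4]
contact_force: [0.1, 0.9, -0.9]
width: 0.0519
grip_force: 0.0
time: 38.02
tcp_pos: [0.5118, -0.4389, 0.114]
tcp_rot: [-179.8, 0.1, 4.5]
contact_force: [0.2, -0.9, 0.0]
width: 0.0524
grip_force: 0.0
tool d [-0.0001  0.0008  0.064 ] turn 0.0 t 38.0
```

```bash
echo '[[[0, 0, 0.06, 0, 0.052], [0, 0, 0.05, 0, 0.052], [0, 0, 0.018, 0, 0.052], [0, 0, 0, 0, 0.052], [0, 0, 0, 0, 0.052]]]' > next.json && python3 -m handwheel next.json
echo '[[[0, 0, 0.002, 0, 0.052], [0, 0, 0, 0, 0.052]]]' > next.json && python3 -m handwheel next.json
```

```text
time: 38.43
tcp_pos: [0.5125, -0.4401, 0.052]
tcp_rot: [180.0, -0.0, 4.5]
contact_force: [-0.5, 0.4, 0.7]
width: 0.0516
grip_force: 0.0
time: 38.6
tcp_pos: [0.5123, -0.441, 0.0514]
tcp_rot: [179.9, -0.1, 4.5]
contact_force: [0.6, 0.1, 0.3]
width: 0.052
grip_force: 0.0
```

Converted, -0.04 m is -0.08, -0.03 m is -0.06.

```bash
echo '[[[0, 0, 0, 0, 0.01], [0, 0, 0, 0, 0.01], [0, 0, 0, 0, 0.01], [0, 0, 0, 0, 0.01], [0, 0, 0, 0, 0.01]]]' > next.json && python3 -m handwheel next.json 12
echo '[[[0, 0, -0.06, 0, 0.01], [0, 0, -0.08, 0, 0.01], [0, 0, -0.04, 0, 0.01], [0, 0, 0, 0, 0.01], [0, 0, 0, 0, 0.01]]]' > next.json && python3 -m handwheel next.json
python3 - <<'E'
from h import *
go(.5277,-.1515,.05,4.5)
E
```

```text
time: 39.02
tcp_pos: [0.5117, -0.4408, 0.0498]
tcp_rot: [180.0, -0.0, 4.5]
contact_force: [-0.6, 0.5, 1.0]
width: 0.0233
grip_force: 11.7
time: 39.43
tcp_pos: [0.5118, -0.4408, 0.1404]
tcp_rot: [179.9, -0.1, 4.5]
contact_force: [-0.2, 0.1, -0.8]
width: 0.0237
grip_force: 11.8
tool d [ 0.0383 -0.2872  0.0904] turn -0.0 t 39.4
```

Converted, -0.036 m is -0.072, 0.0048 m is 0.0096.

```bash
echo '[[[0.0096, -0.072, 0, 0, 0.01], [0.0096, -0.072, 0, 0, 0.01], [0.0096, -0.072, 0, 0, 0.01], [0.0096, -0.072, 0, 0, 0.01], [0.0096, -0.072, 0, 0, 0.01]]]' > next.json && python3 -m handwheel next.json
echo '[[[0.0096, -0.072, 0, 0, 0.01], [0.0096, -0.072, 0, 0, 0.01], [0.0094, -0.0704, 0, 0, 0.01], [0, 0, 0.06, 0, 0.01], [0, 0, 0.04, 0, 0.01]]]' > next.json && python3 -m handwheel next.json
echo '[[[0, 0, 0, 0, 0.01], [0, 0, 0, 0, 0.01]]]' > next.json && python3 -m handwheel next.json
python3 - <<'E'
from h import *
s=snap('wrist');info(s,'rubber_stamp','wrist',0.01,.066)
go(.5277,-.1515,.0468,4.5)
E
```

```text
time: 39.85
tcp_pos: [0.5207, -0.2573, 0.1377]
tcp_rot: [-179.9, 0.2, 4.4]
contact_force: [0.4, -0.6, 0.5]
width: 0.0235
grip_force: 11.8
time: 40.27
tcp_pos: [0.5267, -0.1489, 0.0874]
tcp_rot: [-179.9, 0.1, 4.6]
contact_force: [-0.4, -0.5, -0.8]
width: 0.0234
grip_force: 11.8
time: 40.43
tcp_pos: [0.5268, -0.1511, 0.0882]
tcp_rot: [-179.9, 0.2, 4.5]
contact_force: [0.3, -0.0, -0.3]
width: 0.0234
grip_force: 11.8
rubber_stamp 0.85 [254. 234.] 1763 ztop 0.063 rect c [ 529.2 -150.5] size [20.5 39.9] ang 5.0 med [ 0.534 -0.15   0.059]
tool d [-0.0001 -0.0004  0.0433] turn -0.1 t 40.5
```

Converted, 0.025 m is 0.05, 0.012 m is 0.024.

```bash
echo '[[[0, 0, 0.05, 0, 0.01], [0, 0, 0.024, 0, 0.01], [0, 0, 0.006, 0, 0.01], [0, 0, 0, 0, 0.01], [0, 0, 0, 0, 0.01]]]' > next.json && python3 -m handwheel next.json
echo '[[[0, 0, 0.004, 0, 0.01], [0, 0, 0, 0, 0.01], [0, 0, 0, 0, 0.01]]]' > next.json && python3 -m handwheel next.json
echo '[[[0, 0, 0.002, 0, 0.01], [0, 0, 0, 0, 0.01], [0, 0, 0, 0, 0.01]]]' > next.json && python3 -m handwheel next.json
```

```text
time: 40.95
tcp_pos: [0.5281, -0.1519, 0.0507]
tcp_rot: [179.9, -0.1, 4.4]
contact_force: [0.0, -0.6, -0.5]
width: 0.0233
grip_force: 11.8
time: 41.2
tcp_pos: [0.5278, -0.1515, 0.0482]
tcp_rot: [180.0, -0.0, 4.5]
contact_force: [-0.0, -0.7, -0.8]
width: 0.0238
grip_force: 11.8
time: 41.45
tcp_pos: [0.5277, -0.1515, 0.0468]
tcp_rot: [180.0, -0.0, 4.5]
contact_force: [-0.6, -0.4, 0.8]
width: 0.0236
grip_force: 11.8
```

Converted, 0.0012 m is 0.0024.

```bash
echo '[[[0, 0, 0.0024, 0, 0.01], [0, 0, 0, 0, 0.01], [0, 0, 0, 0, 0.01]]]' > next.json && python3 -m handwheel next.json
echo '[[[0, 0, 0, 0, 0.052], [0, 0, 0, 0, 0.052], [0, 0, 0, 0, 0.052], [0, 0, 0, 0, 0.052], [0, 0, -0.06, 0, 0.052]]]' > next.json && python3 -m handwheel next.json
echo '[[[0, 0, -0.08, 0, 0.052], [0, 0, -0.08, 0, 0.052], [-0.04, 0.08, -0.02, 0, 0.06], [-0.04, 0.07, 0, 0, 0.06], [-0.04, 0.06, 0, 0, 0.06]]]' > next.json && python3 -m handwheel next.json
echo '[[[-0.04, 0.06, -0.02, 0, 0.06], [-0.04, 0.06, -0.02, 0, 0.06], [-0.04, 0.06, -0.02, 0, 0.06], [0, 0, 0, 0, 0.06], [0, 0, 0, 0, 0.06]]]' > next.json && python3 -m handwheel next.json
python3 - <<'E'
from h import *
s=snap('top','t9')
for n in('ink_pad','rubber_stamp','drawer_knob','drawer_unit','pin_tin','thread_spool'):info(s,n,'top')
info(s,'rubber_stamp','top',.01,.03)
E
```

```text
time: 41.7
tcp_pos: [0.5279, -0.1515, 0.0463]
tcp_rot: [180.0, -0.1, 4.5]
contact_force: [-1.5, 1.1, 7.8]
width: 0.0238
grip_force: 11.1
time: 42.12
tcp_pos: [0.5255, -0.1504, 0.0715]
tcp_rot: [-179.7, 0.5, 4.4]
contact_force: [-1.0, 0.0, -0.6]
width: 0.052
grip_force: 0.0
time: 42.53
tcp_pos: [0.4771, -0.2585, 0.1656]
tcp_rot: [179.9, -0.1, 4.5]
contact_force: [0.1, -0.1, -0.1]
width: 0.0602
grip_force: 0.0
time: 42.95
tcp_pos: [0.4239, -0.3526, 0.1946]
tcp_rot: [180.0, -0.0, 4.3]
contact_force: [-0.1, 0.4, -0.8]
width: 0.0599
grip_force: 0.0
ink_pad 0.96 [167. 216.] 1412 ztop 0.020 rect c [511.5  -8. ] size [92.1 58.1] ang 7.4 med [ 0.511 -0.008  0.017]
drawer_knob 0.84 [206. 151.] 2093 ztop 0.070 rect c [649.1 -68.1] size [ 13.2 267.3] ang 4.4 med [ 0.649 -0.07   0.068]
drawer_knob 0.70 [336. 190.] 3806 ztop 0.006 rect c [ 559.9 -375.2] size [145.4 189.3] ang 4.5 med [ 0.584 -0.34   0.003]
drawer_unit 0.70 [202. 115.] 13053 ztop 0.080 rect c [729.4 -62.6] size [155.8 279.9] ang 4.4 med [ 0.726 -0.063  0.078]
pin_tin 0.58 [192. 287.] 1588 ztop 0.030 rect c [382.9 -69.5] size [78.7 80.7] ang 3.6 med [ 0.382 -0.07   0.028]
```

View pics/t9.png

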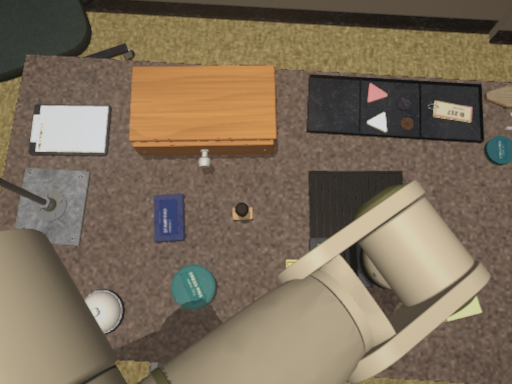

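The top view shows the drawer shut, with the pad at (167,217) and the stamp at (242,212), the same pixels as at the start. One last numeric check before handing in.

```bash
python3 - <<'E'
from h import *
s=snap('scene')
for n in('rubber_stamp','thread_spool','pin_tin','ink_pad'):info(s,n,'scene')
s=snap('wrist')
for n in('thread_spool','pin_tin'):info(s,n,'wrist')
s=snap('top');d=outline_of('rubber_stamp','top')
print([(x['score'],x['point']) for x in d])
p=s['xyz'][195:225,230:255].reshape(-1,3)
for a,b in((.055,.08),(.012,.024)):
    q=p[(p[:,2]>a)&(p[:,2]<b)];print(cv2.minAreaRect((q[:,:2]*1000).astype(np.float32)))
E
```

```text
thread_spool 0.72 [180. 277.] 349 ztop 0.051 rect c [ 326.1 -312.7] size [27.3 25.8] ang 29.2 med [ 0.326 -0.313  0.05 ]
pin_tin 0.83 [217. 266.] 663 ztop 0.025 rect c [ 398.  -306.5] size [61.2 58.2] ang 66.9 med [ 0.398 -0.309  0.023]
pin_tin 0.65 [172. 198.] 757 ztop 0.030 rect c [380.4 -72.8] size [79.  79.8] ang 10.2 med [ 0.38  -0.077  0.028]
ink_pad 0.30 [181. 278.] 319 ztop 0.051 rect c [ 325.7 -312. ] size [26.8 27.7] ang 27.5 med [ 0.325 -0.313  0.05 ]
thread_spool 0.58 [214. 256.] 911 ztop 0.050 rect c [ 361.5 -320.6] size [ 26.5 101.4] ang 74.2 med [ 0.328 -0.311  0.05 ]
pin_tin 0.97 [ 19. 186.] 2485 ztop 0.029 rect c [377.9 -95.9] size [31.3 80.9] ang 81.5 med [ 0.381 -0.095  0.027]
pin_tin 0.60 [213. 190.] 2545 ztop 0.024 rect c [ 398.  -305.5] size [60.4 58.9] ang 2.7 med [ 0.4   -0.306  0.023]
[(0.64, [244.7, 213.0])]
((527.71044921875, -151.09999084472656), (24.435083389282227, 22.47138214111328), 4.594808578491211)
((528.1256713867188, -151.3408660888672), (23.905841827392578, 39.306640625), 6.0568623542785645)
```

All within about 1 mm. Handing in.

```bash
python3 -c "
from workcell import sign_off
print(sign_off())"
```

```text
the job is handed in; nothing more can be done
None
```

I handed the job in at about 43 s: the pin tin and spool stand in their tray compartments, the drawer is shut to about 1 mm, and the stamp and ink pad are back within about 1 mm of where they stood; no verdict was returned.

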